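# Gauge the belt-tensioner gap with stepped leaves

### The arm

A 6-joint arm with a two-finger parallel gripper is mounted at the origin on the work surface. World frame = base frame: x ahead of the robot, y to its left, z up, the work surface at z = 0. Lengths are in m, angles in rad, forces in N, time in s.
With the tool pointing down it reaches from about 0.25 to 0.8 m from the base axis. Payload 3.9 kg.
Tool frame: the origin (TCP) lies on the centre line of the jaws, within the pads' length; the fingertips stand 25 mm ahead of it and the grasp point (between the pads) lies 6 mm ahead of it (bot.nose_length is the distance from the TCP to the fingertips, in m); y points along the fingers, x is the direction in which the jaws open and shut, and the axes are right-handed (so a half turn about y gives the same grasp; the last joint's range is limited). The gripper opens to 85 mm and grips with 20 to 120 N. Pads are 22 mm wide; open, the fingers measure 114 mm over their backs; the gripper's body (76 mm by 85 mm) begins 54 mm behind the grasp point. The pads swing forward as they close: fully open they stand 13 mm farther back than shut.
Start: joints at [-1.288, 0.26, -0.138, 1.173, 0, 1.571], TCP at [0.146, -0.504, 0.256] pointing down, gripper open.
Joint ranges: [-2.78, 2.78], [-0.83, 1.72], [-1.28, 1.37], [-1.9, 2.12], [-1.57, 1.48], [-3.14, 3.14]. Speed limits (rad/s): [2.57, 2.57, 3.14, 3.14, 3.14, 3.14].

### API

Orientations are given as a rotation vector (axis times angle).
In Python, from plant import bot gives the robot as it stands.
- The arm moves only by the shell command python3 -m jog 'ROWS' [FORCE]. ROWS is JSON, a list that holds one entry, the list of rows, each a list of 7 numbers: the shift along the tool's x, y, z in cm, then the turn, a rotation vector about the tool's x, y, z in rad, then the opening, from 0 (shut) to 1 (fully open). In form: [[[tx, ty, tz, wx, wy, wz, claw], ...]]. A call has 1 to 12 rows; each row shifts and turns the commanded pose from where the row before left it, along the tool's axes as they then stand; what a row does not reach is not made up. A row lasts 1/8 s, in which the tool goes at most 62.5 mm and 10.7 degrees, less where a joint would pass 70% of its speed; a pose out of reach is approached as far as the arm can. A call with a gripper value outside its range is refused whole. The fingers move at their own pace and stop on an object; FORCE is the grip in N (left out, the last holds). Time passes only in rows, so rows that do not move let the fingers close. It gives the time, the measured TCP pose, the force and the opening at its end, in the units of the state.
- bot.sense(): the state, without advancing time (a new reading comes with each control period).
- bot.camera(name): name is "scene" or "top"; returns a dict with "pixels" (400x640x3 uint8, red, green, blue), "depth" (400x640 float32, m along the optical axis (not along the pixel's ray), 0 where there is no reading), "fovy" (degrees; the focal length in pixels is half the picture's height over the tangent of half this angle, whatever the lens; pixels are square), "cx", "cy" (the principal point, pixels), "R" (3x3) and "t" (3): a world point X has camera coordinates R X + t. Camera axes: x right, y down, z forward; pixel columns grow to the right and rows downward; lengths in m; the calibration is good to about 2 mm. A picture is of the moment at which its call begins.
- bot.close_job(): hands the job in, once; it reports no verdict.
Trained networks look in the newest picture that a camera, given by its name, has taken for a name from the list of things; names that differ only in an ending like _2 or _b are one class to them, and where a whole thing is asked for, a point or a joint stands for the part that bears it (a point fixed in the world has none). Each returns a list of dicts, best first, with "conf" (0 to 1); they miss things now and then, are a little off and sometimes report something else, mostly with a low value. They report only what shows in the picture. A call takes as long as a camera call.
- bot.search_frame(query, camera): "location" ([x, y, z] in m, in world coordinates, good to about 4 mm: the middle of the surface that is visible of it).
The state is a dict: "time_s": time; "joints": joint angles; "joint_vel": joint speeds; "tau": joint torques, N m; "tcp_pos": TCP position; "ee_rot": TCP orientation; "force": force on the tool from outside, world axes, zero at the start; "moment": the same for the moment, N m; "grip_width": finger opening in m.
Only numpy, scipy, OpenCV 4.12 (cv2) and the standard library are available. Lean on these libraries where they do the work, as an engineer would, in place of code of your own. Each camera call takes 0.05 s, during which the arm holds its last target.

### The job

Find the gap of the printer's belt tensioner with the stepped gauge leaves: starting with the thinnest, try them one after the other, in order, in the gap between the cheeks, and hang each leaf that has play back in the rack. Leave the first leaf that binds in the gap, pushed fully home with its collar down on the cheeks and let go. Never force a leaf, and leave the other things on the bench where they are.

Things in the scene. Friction and masses are not known exactly. Their poses are not given: they have to be found in the camera images.
- gap_edge (a point): Point on the fixed cheek's inner face, midway along it (x), level with the cheek tops, 62 mm above the table. Cheeks are 40 mm wide in x. The gap runs from here along +y to the sprung jaw: unknown, 4.4 to 9.7 mm. z up. Blades go straight down, blade x along this x. The mouth flares: the top 8 mm of each cheek slopes back 5 mm. Leaf fully home: its origin 23 mm above this point.
- tensioner: Belt tensioner fixed to the desk: base 76 x 160 x 12 mm, fixed cheek at -y, sprung jaw, black carriage and knob at +y. Origin on the table under gap_edge, same axes. The jaw yields 2.1 mm at most, at 2.5 N + 1 N/mm. A leaf with play, let go part way in, drops home; one that binds needs a 3 to 12 N push, drags and stays where let go; thicker ones jam in the mouth.
- rack: Black gauge rack fixed to the desk: plate 56 (x) x 200 mm (y), top 62 mm above the table, on two end feet. Origin: centre of its underside, on the table. Four slots, each 32 (x) by 19 mm (y), at y = -67.5, -22.5, +22.5, +67.5 mm hold the leaves in order, thinnest at -y (the robot's right), thickest at +y.
- leaf1: Steel gauge leaf 1 of 4 (1 thinnest), 50 g. Origin: centre of its grip, H-shaped from above: 6 mm web, end plates 20 mm broad (y), 24 mm over all (x), +-19 mm high. Under it a collar 40 (x) x 34 x 4 mm, underside 23 mm below the origin, then the blade, 22 mm wide (x), 6 mm thick (y), to 59 mm below. Hangs by its collar, origin 85 mm above the table. Take it from above across the 24 mm.
- leaf2: Steel gauge leaf 2 of 4 (1 thinnest), 50 g. Origin: centre of its grip, H-shaped from above: 8 mm web, end plates 20 mm broad (y), 24 mm over all (x), +-19 mm high. Under it a collar 40 (x) x 34 x 4 mm, underside 23 mm below the origin, then the blade, 22 mm wide (x), 8 mm thick (y), to 59 mm below. Hangs by its collar, origin 85 mm above the table. Take it from above across the 24 mm.
- leaf3: Steel gauge leaf 3 of 4 (1 thinnest), 50 g. Origin: centre of its grip, H-shaped from above: 10 mm web, end plates 20 mm broad (y), 24 mm over all (x), +-19 mm high. Under it a collar 40 (x) x 34 x 4 mm, underside 23 mm below the origin, then the blade, 22 mm wide (x), 10 mm thick (y), to 59 mm below. Hangs by its collar, origin 85 mm above the table. Take it from above across the 24 mm.
- leaf4: Steel gauge leaf 4 of 4 (1 thinnest), 50 g. Origin: centre of its grip, H-shaped from above: 12 mm web, end plates 20 mm broad (y), 24 mm over all (x), +-19 mm high. Under it a collar 40 (x) x 34 x 4 mm, underside 23 mm below the origin, then the blade, 22 mm wide (x), 12 mm thick (y), to 59 mm below. Hangs by its collar, origin 85 mm above the table. Take it from above across the 24 mm.
- gear: Bystander, leave alone: white printed gear, 48 mm across, 18 mm high, in front of the rack. Origin: centre of its underside.
- screwdriver: Bystander, leave alone: screwdriver lying on the robot's side of the tensioner. Origin: on its handle axis.
- glue: Bystander, leave alone: white glue bottle, 36 mm across, 100 mm high. Origin: centre of its underside.
- scraper: Bystander, leave alone: flat scraper lying on the table. Origin: on its handle axis.
- mug: Bystander, leave alone: white mug, 80 mm across, 95 mm high. Origin: centre of its underside.
- spool: Bystander, leave alone: filament spool lying flat, 200 mm across, 58 mm high. Origin: centre of its underside.
- tray: Bystander, leave alone: grey open tray, 120 x 160 mm, 35 mm high. Origin: centre of its underside.

How it is judged:
By the outcome, as a careful person would: the job done as asked, in the order asked, and still so for the second after the job is handed in, with the robot touching nothing.
It also fails if it takes over 72 s, if anything falls off the work surface, if the arm or the gripper's body presses on something with over 40 N, if the wrist force passes 120 N, or if a joint passes its speed limit or range.

## Working session

There is one attempt and no reset: what is moved stays moved. The work goes in short steps, Python scripts to look and compute and a shell command to move; the robot and the scene stay as the last step left them, time stands still between calls to the robot, and variables do not carry over. Pictures are saved under pics/ and viewed, and the job is handed in when it is done.

```bash
ls -la; mkdir -p pics
cat > h.py <<'E'
import numpy as np, cv2
from plant import bot
from scipy.spatial.transform import Rotation as Ro
def shot(name,fn):
    c=bot.camera(name)
    cv2.imwrite('pics/'+fn,c['pixels'][:,:,::-1])
    return c
def cloud(c):
    h,w=c['depth'].shape
    f=h/2/np.tan(np.radians(c['fovy'])/2)
    v,u=np.mgrid[:h,:w]
    d=c['depth']
    X=np.stack([(u-c['cx'])/f*d,(v-c['cy'])/f*d,d],-1)
    W=(X-np.array(c['t']))@np.array(c['R'])
    W[d==0]=np.nan
    return W
def proj(c,P):
    f=200/np.tan(np.radians(c['fovy'])/2)
    q=np.array(c['R'])@np.array(P)+np.array(c['t'])
    return q[0]/q[2]*f+c['cx'],q[1]/q[2]*f+c['cy']
E
python3 - <<'E'
from h import *
s=bot.sense(); print({k:np.round(v,3) for k,v in s.items()}, bot.nose_length)
for n in ['top','scene']:
    c=shot(n,n+'0.png'); print(n,c['fovy'],c['cx'],c['cy'],np.round(c['R'],3),np.round(c['t'],3))
    np.savez(n+'0.npz',**c)
    for q in ['gap_edge','tensioner','rack','leaf1','leaf2','leaf3','leaf4','gear','glue','mug','screwdriver']:
        print(q,[(np.round(r['location'],3).tolist(),round(r['conf'],2)) for r in bot.search_frame(q,n)[:2]])
print(bot.sense()['time_s'])
E
```

```text
total 12
drwxr-xr-x  3 agent agent 4096 Dec  7 13:55 .
drwxr-xr-x 23 root  root  4096 Dec  7 13:55 ..
drwxr-xr-x  2 agent agent 4096 Dec  7 13:55 pics
{'time_s': np.float64(0.0), 'joints': array([-1.288,  0.261, -0.139,  1.173,  0.   ,  1.571]), 'joint_vel': array([-0.001,  0.001, -0.001, -0.   ,  0.   , -0.002]), 'tau': array([-2.0000e-03, -4.0568e+01,  2.5392e+01,  1.9000e-02, -0.0000e+00,
        0.0000e+00]), 'tcp_pos': array([ 0.146, -0.504,  0.255]), 'ee_rot': array([-1.329,  1.   , -0.997]), 'force': array([-0.911, -0.23 , -0.37 ]), 'moment': array([ 0.005,  0.014, -0.017]), 'grip_width': np.float64(0.086)} 0.025
top 45.60011773040679 315.8274959947559 201.707454933039 [[-0.03  -1.    -0.001]
 [-0.996  0.03  -0.079]
 [ 0.079 -0.001 -0.997]] [0.013 0.55  1.265]
gap_edge [([0.541, -0.176, 0.012], 0.79), ([0.652, 0.11, 0.004], 0.68)]
tensioner [([0.541, -0.179, 0.014], 0.78)]
rack [([0.519, 0.176, 0.063], 0.88)]
leaf1 [([0.524, 0.192, 0.065], 0.74), ([0.654, 0.104, 0.007], 0.73)]
leaf2 [([0.524, 0.192, 0.065], 0.74), ([0.654, 0.104, 0.007], 0.73)]
leaf3 [([0.524, 0.192, 0.065], 0
[... 281 characters left out ...]
008], 0.57)]
scene 51.189848436731225 316.5765277097013 200.1066422712098 [[-0.011  1.    -0.016]
 [ 0.661 -0.004 -0.75 ]
 [-0.75  -0.019 -0.661]] [ 0.015 -0.292  1.507]
gap_edge [([0.559, -0.178, 0.023], 0.97)]
tensioner [([0.56, -0.175, 0.026], 0.91)]
rack [([0.55, 0.178, 0.058], 0.61)]
leaf1 [([0.538, 0.188, 0.076], 0.78), ([0.562, -0.175, 0.025], 0.73)]
leaf2 [([0.538, 0.188, 0.076], 0.78), ([0.562, -0.175, 0.025], 0.73)]
leaf3 [([0.538, 0.188, 0.076], 0.78), ([0.562, -0.175, 0.025], 0.73)]
leaf4 [([0.538, 0.188, 0.076], 0.78), ([0.562, -0.175, 0.025], 0.73)]
gear []
glue [([0.747, -0.107, 0.06], 0.56)]
mug [([0.642, -0.409, 0.064], 0.77)]
screwdriver [([0.461, -0.196, 0.019], 0.89)]
1.2
```

View pics/top0.png

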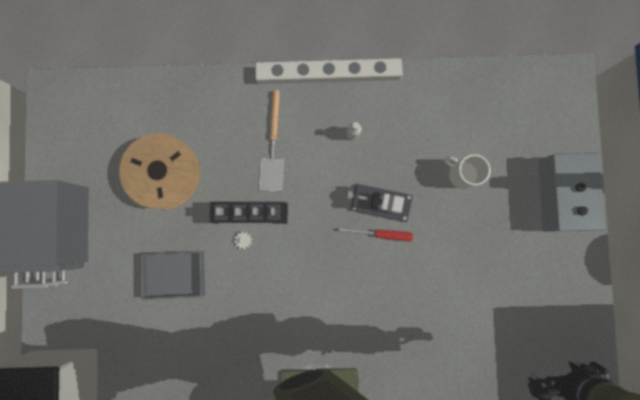

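View pics/scene0.png

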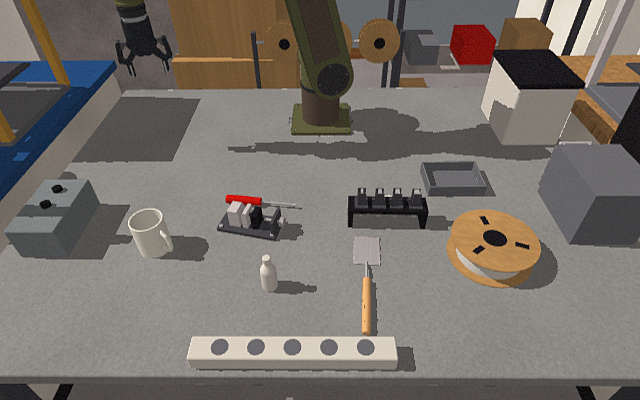

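Run:
```python
from h import *
c=np.load('top0.npz'); p=c['pixels'][:,:,::-1]
a=cv2.resize(p[175:255,330:430],None,fx=6,fy=6,interpolation=cv2.INTER_CUBIC)
cv2.imwrite('pics/t_ten.png',cv2.convertScaleAbs(a,alpha=1.5))
b=cv2.resize(p[190:255,200:300],None,fx=8,fy=8,interpolation=cv2.INTER_CUBIC)
cv2.imwrite('pics/t_rack.png',cv2.convertScaleAbs(b,alpha=2))
c2=np.load('scene0.npz'); p=c2['pixels'][:,:,::-1]
cv2.imwrite('pics/s_ten.png',cv2.resize(p[180:255,205:310],None,fx=7,fy=7,interpolation=cv2.INTER_CUBIC))
cv2.imwrite('pics/s_rack.png',cv2.convertScaleAbs(cv2.resize(p[175:240,335:440],None,fx=7,fy=7,interpolation=cv2.INTER_CUBIC),alpha=1.7))
W=cloud(c); np.set_printoptions(linewidth=220)
print((W[185:222:1,345:416:2,2]*1000).round().astype(int))
print((W[198:228,206:292:2,2]*1000).round().astype(int))
```

```text
[[ 0 -1  1 ...  2 -4  6]
 [-2 -4  6 ... -1  2 -3]
 [ 3  4  1 ...  5  2  4]
 ...
 [ 2  4  6 ...  0  1  2]
 [-3 -3  5 ...  4  3  5]
 [ 6 -2  0 ...  0  2 -1]]
[[                   2                    2                    4 ...                    6                    5 -9223372036854775808]
 [                  -2                    4                   -3 ...                    2                    4                    3]
 [                  -1                   -2                    1 ...                    0                   -2                    3]
 ...
 [-9223372036854775808                    2                   -5 ...                    2                    1                    0]
 [                   7                   -1                    5 ...                   -3                    4                    0]
 [                   2                    5                    4 ...                    5                   -1                    4]]<stdin>:11: RuntimeWarning: invalid value encountered in cast
<stdin>:12: RuntimeWarning: invalid value encountered in cast
```

View pics/t_ten.png

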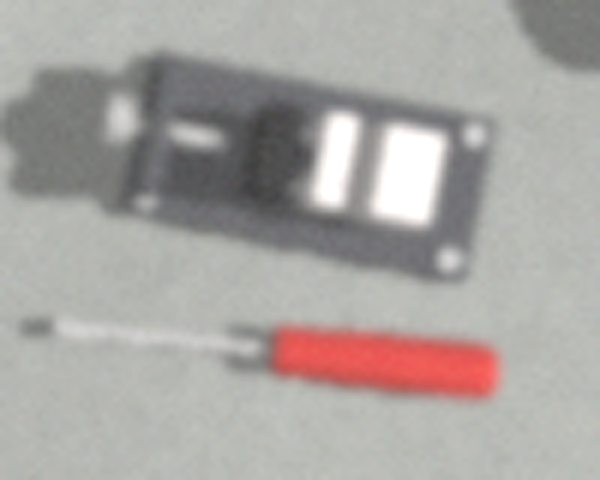

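View pics/t_rack.png

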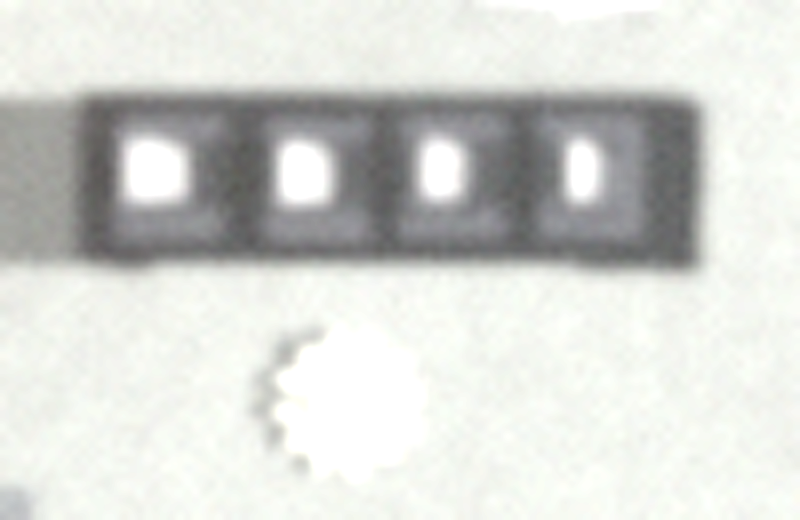

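View pics/s_ten.png

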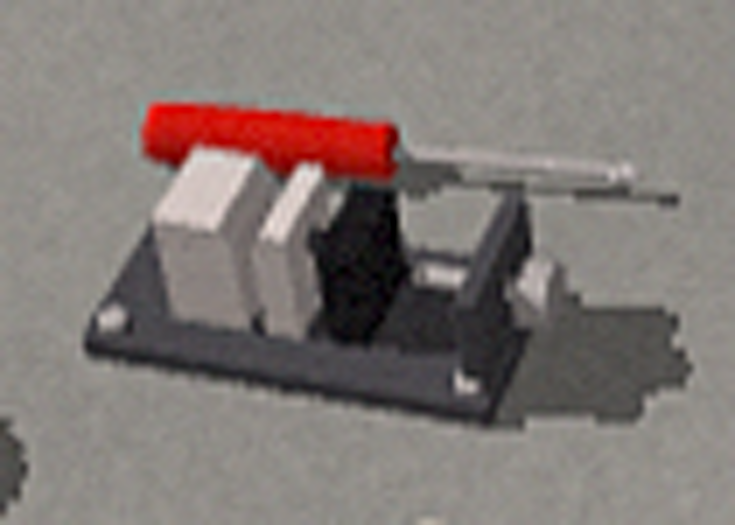

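View pics/s_rack.png

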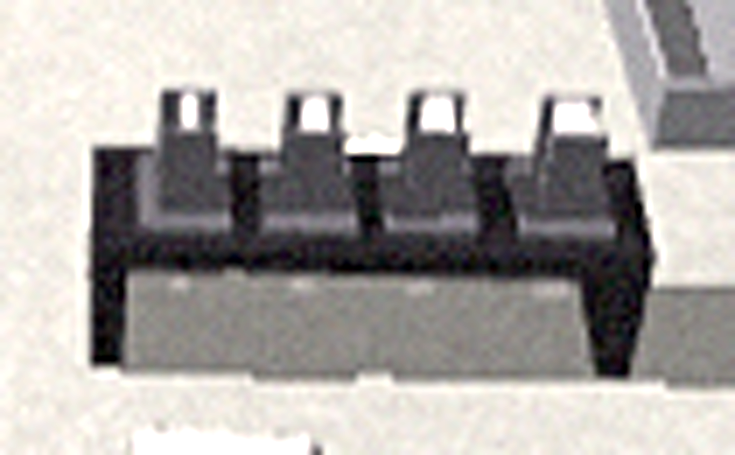

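```bash
cat >> h.py <<'E'
def ortho(c,z,x0,x1,y0,y1,s=0.0004,interp=cv2.INTER_CUBIC):
    # image: columns = -y (right), rows = -x (down)
    nx=int((x1-x0)/s); ny=int((y1-y0)/s)
    r,q=np.mgrid[:nx,:ny]
    X=x1-r*s; Y=y1-q*s
    P=np.stack([X,Y,np.full(X.shape,z)],-1)
    C=P@np.array(c['R']).T+np.array(c['t'])
    f=200/np.tan(np.radians(float(c['fovy']))/2)
    u=C[...,0]/C[...,2]*f+float(c['cx']); v=C[...,1]/C[...,2]*f+float(c['cy'])
    return cv2.remap(c['pixels'],u.astype(np.float32),v.astype(np.float32),interp)[:,:,::-1]
E
python3 - <<'E'
from h import *
for n in ['top','scene']:
    c={k:v for k,v in np.load(n+'0.npz').items()}
    W=cloud(c)
    for z in [12,62]:
        o=ortho(c,z/1000,0.48,0.62,-0.28,-0.08,s=0.00025)
        o=np.ascontiguousarray(o)
        for k in range(0,560,40): cv2.line(o,(0,k),(6,k),(0,0,255),1)
        for k in range(0,800,40): cv2.line(o,(k,0),(k,6),(0,0,255),1)
        cv2.imwrite(f'pics/o_{n}_{z}.png',o)
    # tensioner high points
    m=(abs(W[...,0]-.55)<.07)&(abs(W[...,1]+.18)<.1)&(abs(W[...,2]-.06)<.012)
    print(n,m.sum(),np.nanmedian(W[...,2][m]))
    white=m&(c['pixels'].min(-1)>170)
    print('white',white.sum(),W[white].mean(0),W[white].min(0),W[white].max(0))
E
```

```text
top 505 0.060297075998673025
white 115 [ 0.53692533 -0.21058893  0.0635132 ] [ 0.51821939 -0.22904771  0.05677552] [ 0.55612588 -0.18070964  0.07003314]
scene 458 0.056514435918706446
white 128 [ 0.53576769 -0.21037438  0.06050917] [ 0.51518922 -0.23450387  0.04876708] [ 0.57103496 -0.09921277  0.06388394]
```

View pics/o_top_62.png

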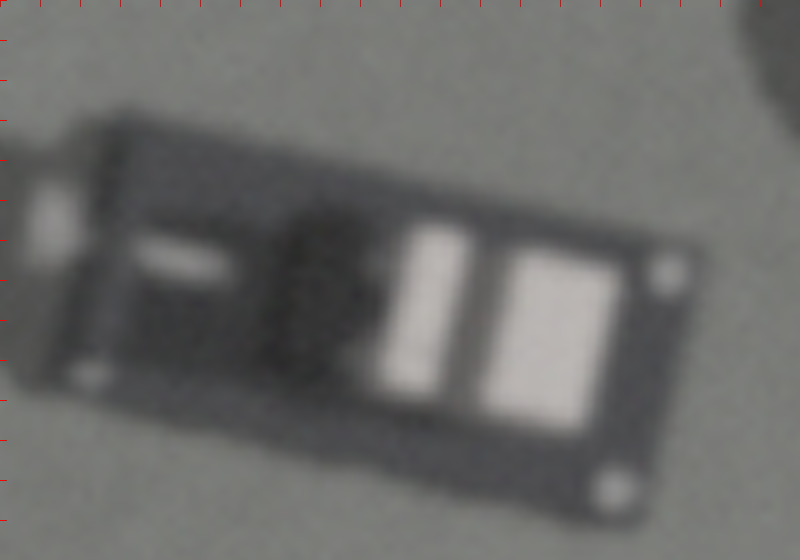

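View pics/o_scene_62.png

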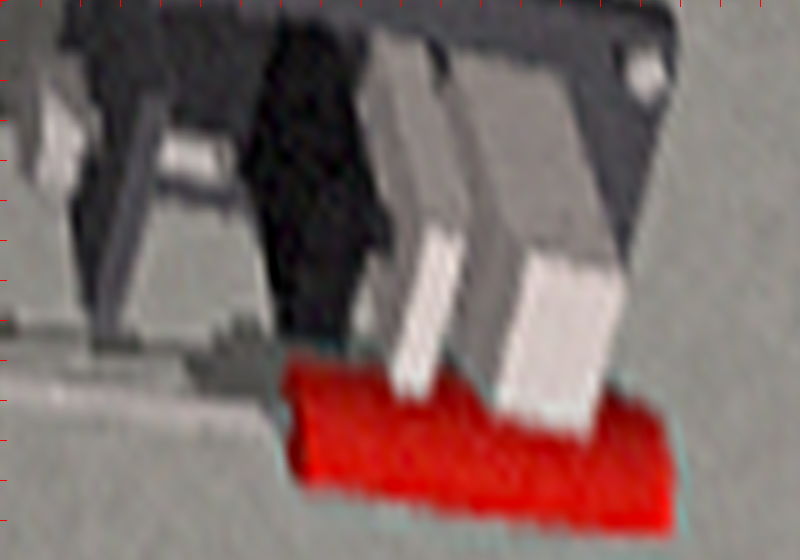

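View pics/o_top_12.png

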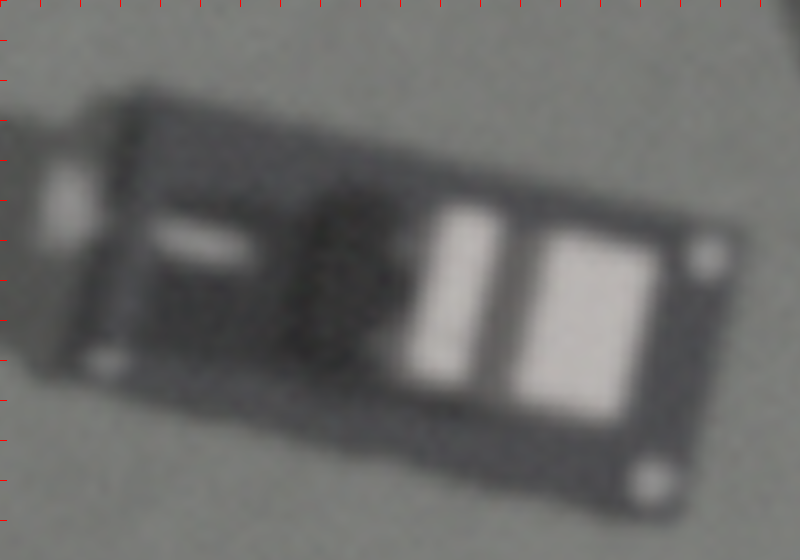

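Run:
```python
from h import *
np.set_printoptions(linewidth=200)
for n in ['top','scene']:
    c={k:v for k,v in np.load(n+'0.npz').items()}
    print(n,'cam pos',-c['R'].T@c['t'])
    yaw=-0.2
    for z in [.062,.054]:
      o0=None
      # profile along tensioner y, averaged over x in +-12mm
      x0,y0=0.537,-0.197
      ys=np.arange(-45,45,1)/1000.; xs=np.arange(-12,12.1,2)/1000.
      A,B=np.meshgrid(xs,ys)
      X=x0+A*np.cos(yaw)-B*np.sin(yaw); Y=y0+A*np.sin(yaw)+B*np.cos(yaw)
      P=np.stack([X,Y,np.full(X.shape,z)],-1)@c['R'].T+c['t']
      f=200/np.tan(np.radians(float(c['fovy']))/2)
      u=P[...,0]/P[...,2]*f+float(c['cx']); v=P[...,1]/P[...,2]*f+float(c['cy'])
      g=cv2.remap(c['pixels'],u.astype(np.float32),v.astype(np.float32),cv2.INTER_LINEAR).astype(float).mean(-1).mean(1)
      print(z); print(np.stack([ys*1000,g]).T[::1].round().astype(int).tolist())
```

```text
top cam pos [ 0.44772141 -0.00181507  1.30446184]
0.062
[[-45, 78], [-44, 78], [-43, 78], [-42, 78], [-41, 78], [-40, 79], [-39, 81], [-38, 86], [-37, 92], [-36, 102], [-35, 114], [-34, 127], [-33, 140], [-32, 153], [-31, 163], [-30, 170], [-29, 176], [-28, 179], [-27, 181], [-26, 181], [-25, 182], [-24, 182], [-23, 182], [-22, 181], [-21, 181], [-20, 181], [-19, 181], [-18, 181], [-17, 181], [-16, 181], [-15, 181], [-14, 179], [-13, 178], [-12, 175], [-11, 170], [-10, 164], [-9, 156], [-8, 146], [-7, 135], [-6, 125], [-5, 116], [-4, 109], [-3, 103], [-2, 100], [-1, 98], [0, 98], [1, 100], [2, 105], [3, 113], [4, 124], [5, 136], [6, 148], [7, 158], [8, 166], [9, 172], [10, 175], [11, 177], [12, 177], [13, 176], [14, 174], [15, 170], [16, 163], [17, 155], [18, 144], [19, 132], [20, 119], [21, 106], [22, 95], [23, 85], [24, 79], [25, 74], [26, 70], [27, 67], [28, 63], [29, 60], [30, 58], [31, 56], [32, 55], [33, 54], [34, 54], [35, 53], [36, 53], [37, 52], [38, 52], [39, 52], [40, 52], [41, 52], [42, 51], [43, 50], [44, 48]]
0.054
[[-45, 77], [-44, 78], [-43, 78], [-42, 78], [-41, 80],
[... 2277 characters left out ...]
, 199], [-20, 200], [-19, 202], [-18, 204], [-17, 200], [-16, 187], [-15, 167], [-14, 144], [-13, 126], [-12, 115], [-11, 112], [-10, 111], [-9, 113], [-8, 114], [-7, 114], [-6, 113], [-5, 111], [-4, 109], [-3, 107], [-2, 105], [-1, 107], [0, 119], [1, 140], [2, 166], [3, 188], [4, 200], [5, 204], [6, 204], [7, 205], [8, 206], [9, 204], [10, 196], [11, 176], [12, 150], [13, 127], [14, 112], [15, 106], [16, 105], [17, 104], [18, 101], [19, 97], [20, 96], [21, 100], [22, 105], [23, 106], [24, 97], [25, 75], [26, 53], [27, 37], [28, 28], [29, 25], [30, 25], [31, 27], [32, 28], [33, 28], [34, 28], [35, 27], [36, 27], [37, 27], [38, 28], [39, 28], [40, 26], [41, 22], [42, 17], [43, 15], [44, 17]]
```

```bash
python3 - <<'E'
from h import *
c={k:v for k,v in np.load('scene0.npz').items()}
p=c['pixels'][190:240,215:275,::-1]
a=cv2.resize(p,None,fx=12,fy=12,interpolation=cv2.INTER_NEAREST)
a=np.clip((a.astype(float)-60)*1.6,0,255).astype(np.uint8)
cv2.imwrite('pics/s_nn.png',a)
c={k:v for k,v in np.load('top0.npz').items()}
p=c['pixels'][180:225,345:417,::-1]
a=cv2.resize(p,None,fx=11,fy=11,interpolation=cv2.INTER_NEAREST)
cv2.imwrite('pics/t_nn.png',a)
E
python3 - <<'E'
from h import *
s=0.00025
for n,th in [('scene',158),('top',138)]:
    c={k:v for k,v in np.load(n+'0.npz').items()}
    o=ortho(c,0.062,0.48,0.62,-0.28,-0.08,s=s,interp=cv2.INTER_LINEAR).astype(float)
    g=o.mean(-1); m=(o.min(-1)>th-10).astype(np.uint8)
    N,L,st,ce=cv2.connectedComponentsWithStats(m)
    for i in range(1,N):
        if st[i,4]>3000:
            ys,xs=np.where(L==i)
            r=cv2.minAreaRect(np.stack([xs,ys],1).astype(np.float32))
            P=cv2.boxPoints(r); Wd=np.stack([0.62-P[:,1]*s,-0.08-P[:,0]*s],1)
            print(n,'centre',0.62-r[0][1]*s,-0.08-r[0][0]*s,'size mm',np.array(r[1])*s*1000,'ang',r[2]); print(Wd.round(4).tolist())
            q=np.stack([0.62-ys*s,-0.08-xs*s],1); q=q-q.mean(0); w,v=np.linalg.eigh(q.T@q); print('pca long axis yaw',np.degrees(np.arctan2(v[1,1],v[0,1])))
# rack & leaves
s=0.00025
for n in ['scene','top']:
    c={k:v for k,v in np.load(n+'0.npz').items()}
    for z in [.062,.104,.066]:
        o=ortho(c,z,0.46,0.60,0.08,0.28,s=s)
        o=np.ascontiguousarray(cv2.convertScaleAbs(o,alpha=1.6))
        for k in range(0,560,40): cv2.line(o,(0,k),(6,k),(0,0,255),1)
        for k in range(0,800,40): cv2.line(o,(k,0),(k,6),(0,0,255),1)
        cv2.imwrite(f'pics/r_{n}_{int(z*1000)}.png',o)
E
```

```text
scene centre 0.5426875305175781 -0.1871190185546875 size mm [11.01479435 41.38152695] ang 14.359336853027344
[[0.5239999890327454, -0.17669999599456787], [0.5641000270843506, -0.18690000474452972], [0.5613999962806702, -0.19760000705718994], [0.5213000178337097, -0.18729999661445618]]
pca long axis yaw 166.03698463148828
scene centre 0.5347230606079102 -0.22072901916503906 size mm [27.81799889 41.6787262 ] ang 13.690048217773438
[[0.517799973487854, -0.20229999721050262], [0.5583000183105469, -0.21209999918937683], [0.5516999959945679, -0.23919999599456787], [0.5112000107765198, -0.22930000722408295]]
pca long axis yaw 164.19563825340688
scene centre 0.5179379653930664 -0.11411894989013671 size mm [69.73178101  8.70380974] ang 9.809301376342773
[[0.519599974155426, -0.07900000363588333], [0.5281999707221985, -0.08049999922513962], [0.5163000226020813, -0.14920000731945038], [0.5077000260353088, -0.1476999968290329]]
pca long axis yaw 82.01352442568248
top centre 0.5426550674438476 -0.18600341796875 size mm [15.28153515 41.53363037] ang 13.891191482543945
[[0.5242999792098999, -0.1736000031232834], [0.5645999908447266, -0.18359999358654022], [0.5609999895095825, -0.19840000569820404], [0.5206999778747559, -0.188400000333786]]
pca long axis yaw 166.36011960472442
top centre 0.5351232681274414 -0.21725700378417967 size mm [27.42722893 41.74272919] ang 13.902687072753906
[[0.5181999802589417, -0.1988999992609024], [0.5587000250816345, -0.20900000631809235], [0.5521000027656555, -0.23559999465942383], [0.5116000175476074, -0.225600004196167]]
pca long axis yaw 165.67750310343746
```

View pics/r_scene_104.png

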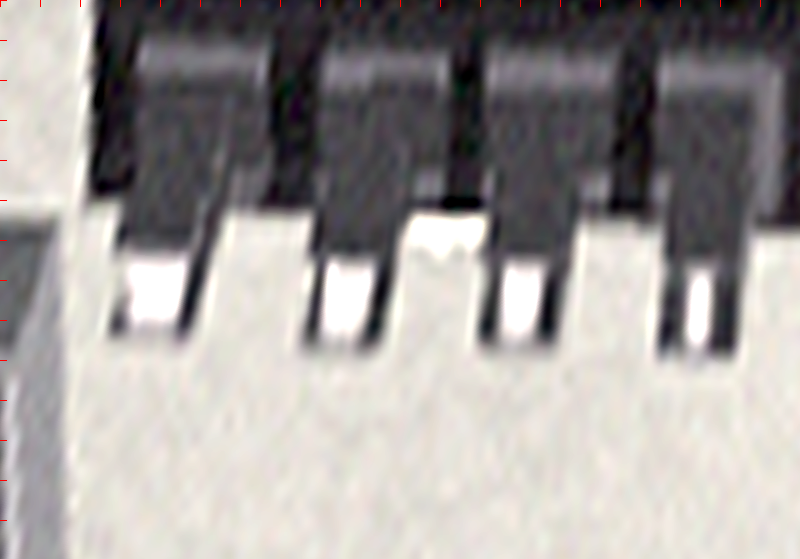

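View pics/r_top_62.png

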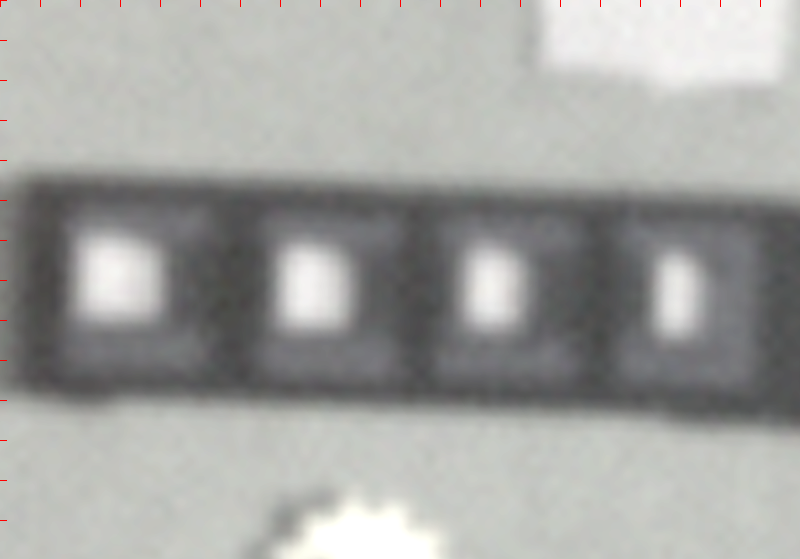

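```bash
cat >> h.py <<'E'
def samp(c,P):
    P=np.asarray(P)@np.array(c['R']).T+np.array(c['t'])
    f=200/np.tan(np.radians(float(c['fovy']))/2)
    u=P[...,0]/P[...,2]*f+float(c['cx']); v=P[...,1]/P[...,2]*f+float(c['cy'])
    return cv2.remap(c['pixels'],u.astype(np.float32),v.astype(np.float32),cv2.INTER_LINEAR).astype(float)
def patch(c,x0,y0,z,yaw,xs,ys):
    A,B=np.meshgrid(xs,ys)   # rows=ys
    X=x0+A*np.cos(yaw)-B*np.sin(yaw); Y=y0+A*np.sin(yaw)+B*np.cos(yaw)
    return samp(c,np.stack([X,Y,np.full(X.shape,z)],-1))
def edge(prof,ax,lo,hi):
    # weighted gradient centroid of strongest edge in [lo,hi]
    g=np.gradient(prof,ax); m=(ax>=lo)&(ax<=hi); s=np.sign(g[m][np.argmax(abs(g[m]))])
    w=np.clip(s*g[m],0,None); w=np.where(w>0.3*w.max(),w,0); return (w*ax[m]).sum()/w.sum()
E
python3 - <<'E'
from h import *
mm=1e-3
C={n:{k:v for k,v in np.load(n+'0.npz').items()} for n in ['scene','top']}
def linefit(c,z,yaw,x0,y0,along,fixed,lo,hi):
    # along: 'x' -> edge nearly parallel x, located in y
    out=[]
    for a in fixed:
        ax=np.arange(lo,hi,.25)
        if along=='x': p=patch(c,x0,y0,z,yaw,np.array([a])*mm,ax*mm).mean(-1)[:,0]
        else: p=patch(c,x0,y0,z,yaw,ax*mm,np.array([a])*mm).mean(-1)[0]
        out.append(edge(cv2.GaussianBlur(p.reshape(-1,1),(1,9),0)[:,0],ax,lo,hi))
    b,a0=np.polyfit(fixed,out,1); r=np.std(out-np.polyval([b,a0],fixed))
    return round(b,3),round(a0,2),round(r,2)
x0,y0,yaw=0.537,-0.197,-0.22
fx=np.arange(-14,15,2.)
for n in C:
    c=C[n]
    print(n,'slope(+ means), offset,resid; dyaw=-? for along x edges dyaw=slope; along y edges dyaw=-slope')
    print(' fixed outer',linefit(c,.062,yaw,x0,y0,'x',fx,-42,-26))
    print(' fixed inner',linefit(c,.062,yaw,x0,y0,'x',fx,-16,-2))
    print(' jaw inner',linefit(c,.062,yaw,x0,y0,'x',fx,1,11))
    print(' jaw outer',linefit(c,.062,yaw,x0,y0,'x',fx,12,24))
    for fy in (np.arange(-30,-13,2.),np.arange(8,15,1.)):
        print(' xfar',linefit(c,.062,yaw,x0,y0,'y',fy,12,28),' xnear',linefit(c,.062,yaw,x0,y0,'y',fy,-28,-12))
print('top base z=.012 far/near', linefit(C['top'],.012,yaw,x0,y0,'y',np.arange(-40,75,5.),32,46), linefit(C['top'],.012,yaw,x0,y0,'y',np.arange(-40,75,5.),-46,-32))
print('base right edge', linefit(C['top'],.012,yaw,x0,y0,'x',np.arange(-28,29,4.),-65,-45))
E
```

```text
scene slope(+ means), offset,resid; dyaw=-? for along x edges dyaw=slope; along y edges dyaw=-slope
 fixed outer (np.float64(-0.012), np.float64(-35.28), np.float64(0.29))
 fixed inner (np.float64(-0.05), np.float64(-10.07), np.float64(0.3))
 jaw inner (np.float64(-0.033), np.float64(5.86), np.float64(0.3))
 jaw outer (np.float64(-0.027), np.float64(16.19), np.float64(0.45))
 xfar (np.float64(0.038), np.float64(22.95), np.float64(0.55))  xnear (np.float64(0.044), np.float64(-17.73), np.float64(0.49))
 xfar (np.float64(0.322), np.float64(18.58), np.float64(0.27))  xnear (np.float64(-0.004), np.float64(-18.38), np.float64(0.15))
top slope(+ means), offset,resid; dyaw=-? for along x edges dyaw=slope; along y edges dyaw=-slope
 fixed outer (np.float64(-0.018), np.float64(-33.8), np.float64(0.06))
 fixed inner (np.float64(-0.023), np.float64(-7.35), np.float64(0.15))
 jaw inner (np.float64(-0.012), np.float64(5.22), np.float64(0.09))
 jaw outer (np.float64(-0.014), np.float64(19.18), np.float64(0.19))
 xfar (np.float64(0.016), np.float64(23.57), np.float64(0.14))  xnear (np.float64(0.013), np.float64(-18.07), np.float64(0.09))
 xfar (np.float64(0.026), np.float64(23.38), np.float64(0.11))  xnear (np.float64(0.008), np.float64(-18.42), np.float64(0.09))
top base z=.012 far/near (np.float64(0.062), np.float64(38.07), np.float64(2.81)) (np.float64(0.014), np.float64(-37.08), np.float64(0.47))
base right edge (np.float64(0.104), np.float64(-54.97), np.float64(6.3))
```

```bash
cat >> h.py <<'E'
mm=1e-3
def linefit(c,z,yaw,x0,y0,along,fixed,lo,hi):
    out=[]
    for a in fixed:
        ax=np.arange(lo,hi,.25)
        if along=='x': p=patch(c,x0,y0,z,yaw,np.array([a])*mm,ax*mm).mean(-1)[:,0]
        else: p=patch(c,x0,y0,z,yaw,ax*mm,np.array([a])*mm).mean(-1)[0]
        out.append(edge(cv2.GaussianBlur(p.reshape(-1,1),(1,9),0)[:,0],ax,lo,hi))
    b,a0=np.polyfit(fixed,out,1); r=np.std(out-np.polyval([b,a0],fixed))
    return round(float(b),3),round(float(a0),2),round(float(r),2)
E
python3 - <<'E'
from h import *
C={n:{k:v for k,v in np.load(n+'0.npz').items()} for n in ['scene','top']}
x0,y0,yaw=0.5235,0.173,-0.022
ty=np.array([-67.5,-22.5,22.5,67.5])
c=C['top']
print('top plate far', linefit(c,.062,yaw,x0,y0,'y',np.arange(-90,91,5.),20,38),'near',linefit(c,.062,yaw,x0,y0,'y',np.arange(-90,91,5.),-38,-20))
print('top plate right', linefit(c,.062,yaw,x0,y0,'x',np.arange(-22,23,2.),-110,-90),'left',linefit(c,.062,yaw,x0,y0,'x',np.arange(-22,23,2.),90,110))
c=C['scene']
print('scene plate far',linefit(c,.062,yaw,x0,y0,'y',np.arange(-90,91,5.),20,38))
print('scene plate right', linefit(c,.062,yaw,x0,y0,'x',np.arange(-22,23,2.),-110,-90),'left',linefit(c,.062,yaw,x0,y0,'x',np.arange(-22,23,2.),90,110))
for n in C:
  for i,yy in enumerate(ty):
    c=C[n]; xs=np.arange(-8,8.1,1); ys=np.arange(-12,12.1,.25)+yy
    p=patch(c,x0,y0,.104,yaw,np.arange(-4,4.1,1)*mm,ys*mm).mean(-1).mean(1)
    e=(edge(p,ys,yy-12,yy-0),edge(p,ys,yy+0,yy+12))
    xs=np.arange(-18,18.1,.25)
    q=patch(c,x0,y0,.104,yaw,xs*mm,np.arange(-2,2.1,1)*mm+np.mean(e)*mm).mean(-1).mean(0)
    print(n,'leaf',i+1,'y web edges',np.round(e,2),'mid-nom',round(np.mean(e)-yy,2),'x',round(edge(q,xs,-18,-2),2),round(edge(q,xs,2,18),2))
E
```

```text
top plate far (0.013, 30.05, 0.31) near (0.015, -26.16, 0.81)
top plate right (-0.027, -100.68, 0.28) left (-0.176, 96.05, 4.69)
scene plate far (-0.039, 28.43, 3.53)
scene plate right (-0.05, -100.92, 0.14) left (-0.016, 99.75, 0.22)
scene leaf 1 y web edges [-70.73 -64.5 ] mid-nom -0.12 x -6.63 10.48
scene leaf 2 y web edges [-27.8  -17.99] mid-nom -0.39 x -5.96 10.79
scene leaf 3 y web edges [14.73 26.58] mid-nom -1.85 x -6.67 10.12
scene leaf 4 y web edges [61.56 74.25] mid-nom 0.4 x -4.68 11.84
top leaf 1 y web edges [-71.3  -60.86] mid-nom 1.42 x -7.87 11.39
top leaf 2 y web edges [-28.3  -14.78] mid-nom 0.96 x -7.25 12.02
top leaf 3 y web edges [14.   30.25] mid-nom -0.38 x -7.68 11.67
top leaf 4 y web edges [59.1  77.24] mid-nom 0.67 x -6.72 12.59
```

```bash
cat >> h.py <<'E'
def plan(x,y,z,yaw,cur=None):
    """shift (cm) in tool axes from measured pose to the TCP target; tool z down, jaw axis tool-x along yaw (either sense)"""
    s=bot.sense(); R=Ro.from_rotvec(s['ee_rot']); p=np.array(s['tcp_pos'])
    best=None
    for k in (0,np.pi):
        T=Ro.from_matrix(np.array([[np.cos(yaw+k),np.sin(yaw+k),0],[np.sin(yaw+k),-np.cos(yaw+k),0],[0,0,-1]]))
        w=(R.inv()*T).as_rotvec()
        if best is None or np.linalg.norm(w)<np.linalg.norm(best[0]): best=(w,T)
    w,T=best
    d=np.array([x,y,z])-p
    print('t',round(float(s['time_s']),3),'tcp',p.round(4),'F',np.round(s['force'],1),'grip',round(float(s['grip_width']),4),'j',np.round(s['joints'],2))
    print('world d cm',(d*100).round(2),'shift now-axes',(R.inv().apply(d)*100).round(2),'turn',w.round(4),'shift target-axes',(T.inv().apply(d)*100).round(2))
E
python3 - <<'E'
from h import *
s=bot.sense();print(Ro.from_rotvec(s['ee_rot']).as_matrix().round(3))
plan(.5238,.106,.16,-.034)
E
```

```text
[[ 0.279  0.     0.96 ]
 [-0.96   0.     0.279]
 [-0.    -1.     0.   ]]
t 1.2 tcp [ 0.1465 -0.5041  0.2563] F [-0.3  0.   1.3] grip 0.0855 j [-1.29  0.26 -0.14  1.17  0.    1.57]
world d cm [37.73 61.01 -9.63] shift now-axes [-48.06   9.63  53.26] turn [-1.3426 -0.9727 -0.9727] shift target-axes [ 35.63 -62.26   9.63]
```

```bash
python3 - <<'E'
import re
s=open('h.py').read()
s=s.replace("T=Ro.from_matrix(np.array([[np.cos(yaw+k),np.sin(yaw+k),0],[np.sin(yaw+k),-np.cos(yaw+k),0],[0,0,-1]]))",
"a=yaw+k; T=Ro.from_matrix(np.array([[np.cos(a),0,-np.sin(a)],[np.sin(a),0,np.cos(a)],[0,-1,0]]))")
s=s.replace("    d=np.array([x,y,z])-p\n","    d=np.array([x,y,z])-p\n    for n in rows:\n        print(n,'rows: turn',(w/n).round(3),[ (((R*Ro.from_rotvec(w*i/n)).inv().apply(d)*100/n).round(2)).tolist() for i in range(n)])\n")
s=s.replace("def plan(x,y,z,yaw,cur=None)","def plan(x,y,z,yaw,rows=())")
open('h.py','w').write(s)
E
python3 -c "
from h import *
plan(.5238,.106,.17,-.034,[12])"
```

```text
12 rows: turn [-0.    -0.104  0.   ] [[-4.01, 0.72, 4.44], [-3.52, 0.72, 4.83], [-3.0, 0.72, 5.17], [-2.44, 0.72, 5.46], [-1.86, 0.72, 5.68], [-1.26, 0.72, 5.84], [-0.64, 0.72, 5.94], [-0.02, 0.72, 5.98], [0.61, 0.72, 5.95], [1.22, 0.72, 5.85], [1.83, 0.72, 5.69], [2.41, 0.72, 5.47]]
t 1.2 tcp [ 0.1465 -0.5041  0.2563] F [-0.3  0.   1.3] grip 0.0855 j [-1.29  0.26 -0.14  1.17  0.    1.57]
world d cm [37.73 61.01 -8.63] shift now-axes [-48.06   8.63  53.26] turn [-0.    -1.254  0.   ] shift target-axes [35.63  8.63 62.26]
```

```bash
python3 -m jog '[[[-4.0,0.72,4.45,0,-0.104,0,0.6],[-3.5,0.72,4.85,0,-0.104,0,0.6],[-3.0,0.72,5.15,0,-0.104,0,0.6],[-2.45,0.72,5.45,0,-0.104,0,0.6],[-1.85,0.72,5.7,0,-0.104,0,0.6],[-1.25,0.72,5.85,0,-0.104,0,0.6],[-0.65,0.72,5.95,0,-0.105,0,0.6],[0,0.72,6.0,0,-0.105,0,0.6],[0.6,0.72,5.95,0,-0.105,0,0.6],[1.2,0.72,5.85,0,-0.105,0,0.6],[1.85,0.72,5.7,0,-0.105,0,0.6],[2.4,0.72,5.45,0,-0.105,0,0.6]]]' 40; python3 -c "
from h import *
plan(.5238,.106,.094,-.034)
c=shot('top','top1.png')"
```

```text
time_s: 2.7
tcp_pos: [0.5261, 0.1074, 0.1698]
ee_rot: [-1.571, 0.023, -0.024]
force: [0.3, 0.1, -0.6]
grip_width: 0.0511
t 2.7 tcp [0.5261 0.1074 0.1698] F [ 0.3  0.1 -0.6] grip 0.0511 j [ 0.2   0.33 -0.27  0.97 -0.    1.8 ]
world d cm [-0.23 -0.14 -7.58] shift now-axes [-0.23  7.58 -0.15] turn [0.0002 0.0039 0.0008] shift target-axes [-0.22  7.58 -0.15]
```

View pics/top1.png

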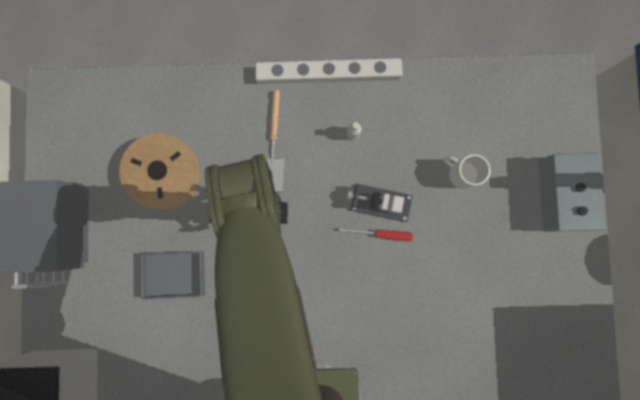

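```bash
python3 -m jog '[[[-0.22,2.0,-0.15,0,0.004,0,0.6],[0,3.0,0,0,0,0,0.6],[0,2.0,0,0,0,0,0.6],[0,0.5,0,0,0,0,0.6],[0,0,0,0,0,0,0.6]]]' 40; python3 -c "
from h import *
plan(.5238,.106,.094,-.034)
c=shot('scene','s1.png')
cv2.imwrite('pics/s1c.png',cv2.resize(c['pixels'][100:250,300:460,::-1],None,fx=5,fy=4.9//1))"
```

```text
time_s: 3.38
tcp_pos: [0.5229, 0.1039, 0.0951]
ee_rot: [-1.571, 0.03, -0.03]
force: [0.1, 0.1, -0.0]
grip_width: 0.0515
t 3.375 tcp [0.5229 0.1039 0.0951] F [ 0.1  0.1 -0. ] grip 0.0515 j [ 0.2   0.39 -0.39  0.78 -0.    1.81]
world d cm [ 0.09  0.21 -0.11] shift now-axes [0.09 0.11 0.21] turn [ 0.     -0.0043 -0.0001] shift target-axes [0.09 0.11 0.21]
```

View pics/s1c.png

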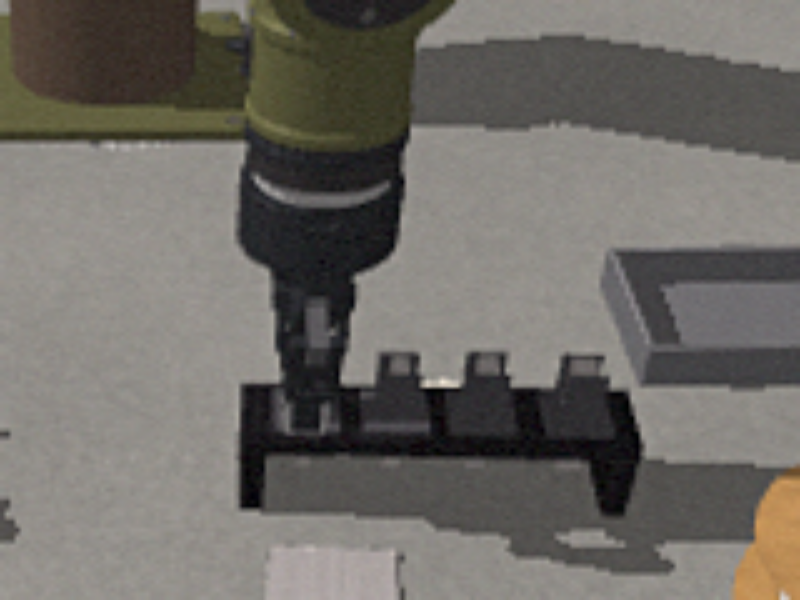

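```bash
python3 -m jog '[[[0.1,0,0.2,0,-0.004,0,0.6],[0,0,0,0,0,0,0],[0,0,0,0,0,0,0],[0,0,0,0,0,0,0],[0,0,0,0,0,0,0]]]' 40; python3 -c "
from h import *
plan(.5238,.106,.094,-.034)
"
```

```text
time_s: 4.05
tcp_pos: [0.5243, 0.1062, 0.0955]
ee_rot: [-1.57, 0.026, -0.028]
force: [-0.8, -0.9, 5.7]
grip_width: 0.0236
t 4.05 tcp [0.5243 0.1062 0.0955] F [-0.8 -0.9  5.7] grip 0.0236 j [ 0.2   0.4  -0.39  0.78  0.    1.8 ]
world d cm [-0.05 -0.02 -0.15] shift now-axes [-0.05  0.15 -0.02] turn [-0.0004  0.      0.0012] shift target-axes [-0.05  0.15 -0.02]
```

```bash
python3 -m jog '[[[0,-0.5,0,0,0,0,0],[0,-1.5,0,0,0,0,0],[0,-2.0,0,0,0,0,0],[0,-1.5,0,0,0,0,0],[0,0,0,0,0,0,0],[0,0,0,0,0,0,0]]]'; python3 -c "
from h import *
plan(.5394,-.199,.150,-.238,[8])
c=shot('scene','s2.png')
cv2.imwrite('pics/s2c.png',cv2.resize(c['pixels'][100:250,300:460,::-1],None,fx=5,fy=4.9//1))"
```

```text
time_s: 4.8
tcp_pos: [0.5236, 0.1059, 0.1496]
ee_rot: [-1.571, 0.027, -0.026]
force: [-1.1, -0.4, -0.2]
grip_width: 0.0236
8 rows: turn [ 0.     0.025 -0.   ] [[0.33, -0.0, -3.8], [0.42, -0.0, -3.79], [0.52, -0.0, -3.78], [0.62, -0.0, -3.77], [0.71, -0.0, -3.75], [0.81, -0.0, -3.73], [0.9, -0.0, -3.71], [1.0, -0.0, -3.68]]
t 4.8 tcp [0.5236 0.1059 0.1496] F [-1.1 -0.4 -0.2] grip 0.0236 j [ 0.2   0.34 -0.31  0.92 -0.    1.8 ]
world d cm [  1.58 -30.49   0.04] shift now-axes [  2.62  -0.04 -30.42] turn [ 2.00e-04  2.04e-01 -5.00e-04] shift target-axes [  8.73  -0.04 -29.26]
```

View pics/s2c.png

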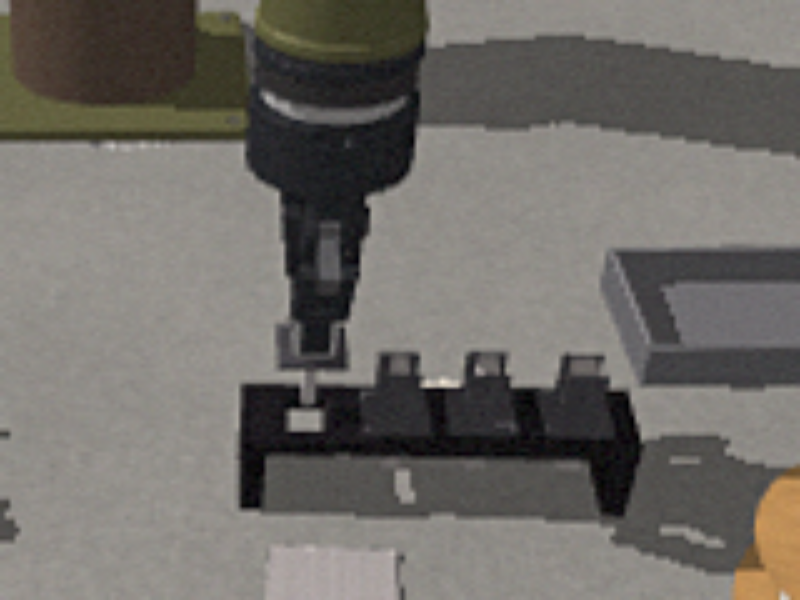

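Run:
```python
from h import *
import pickle
c=bot.camera('scene'); 
s=bot.sense(); p=s['tcp_pos']
o=p[2]-.0105
g=c['pixels'].astype(float).mean(-1)
for dz in (-.05,-.045,-.04,-.035,-.03):
    u,v=proj(c,[p[0]+.011,p[1],o+dz]); u2,_=proj(c,[p[0]+.011,p[1]+.01,o+dz])
    r=int(round(v)); print(dz,round(u,2),round(v,2),'px/cm',round(u2-u,2),g[r,int(u)-6:int(u)+8].round().tolist(), int(u)-6)
for dz in (-.021,):
    u,v=proj(c,[p[0]+.020,p[1],o+dz]); r=int(round(v)); print('collar',u,v,g[r,int(u)-10:int(u)+12].round().tolist(), int(u)-10)
```

```text
-0.05 361.72 198.03 px/cm 4.0 [31.0, 18.0, 24.0, 32.0, 18.0, 116.0, 110.0, 116.0, 35.0, 28.0, 20.0, 26.0, 32.0, 29.0] 355
-0.045 361.83 196.52 px/cm 4.01 [18.0, 26.0, 24.0, 12.0, 11.0, 118.0, 103.0, 109.0, 29.0, 11.0, 18.0, 17.0, 20.0, 11.0] 355
-0.04 361.94 195.0 px/cm 4.03 [125.0, 127.0, 133.0, 135.0, 134.0, 156.0, 103.0, 104.0, 120.0, 137.0, 132.0, 132.0, 134.0, 129.0] 355
-0.035 362.06 193.47 px/cm 4.04 [153.0, 157.0, 155.0, 157.0, 169.0, 109.0, 106.0, 144.0, 140.0, 136.0, 137.0, 138.0, 136.0, 150.0] 356
-0.03 362.17 191.94 px/cm 4.05 [95.0, 97.0, 98.0, 98.0, 112.0, 72.0, 70.0, 96.0, 83.0, 84.0, 86.0, 81.0, 81.0, 111.0] 356
collar 362.63939758862887 191.5065001782522 [145.0, 144.0, 151.0, 120.0, 95.0, 97.0, 98.0, 98.0, 112.0, 72.0, 70.0, 96.0, 83.0, 84.0, 86.0, 81.0, 81.0, 111.0, 144.0, 142.0, 142.0, 142.0] 352
```

```bash
python3 -m jog '[[[0.35,0,-3.8,0,0.025,0,0],[0.4,0,-3.8,0,0.025,0,0],[0.5,0,-3.8,0,0.025,0,0],[0.6,0,-3.8,0,0.026,0,0],[0.7,0,-3.75,0,0.026,0,0],[0.8,0,-3.7,0,0.026,0,0],[0.9,0,-3.7,0,0.026,0,0],[1.0,0,-3.7,0,0.025,0,0],[0,0,0,0,0,0,0],[0,0,0,0,0,0,0]]]'; python3 -c "
from h import *
plan(.5394,-.1988,.0955,-.238)
c=shot('scene','s3.png')
cv2.imwrite('pics/s3c.png',cv2.resize(c['pixels'][130:260,190:320,::-1],None,fx=5,fy=4.9//1))
c=shot('top','t3.png')"
```

```text
time_s: 6.15
tcp_pos: [0.5386, -0.1987, 0.1491]
ee_rot: [-1.562, 0.188, -0.186]
force: [0.4, -0.3, -1.2]
grip_width: 0.0236
t 6.15 tcp [ 0.5386 -0.1987  0.1491] F [ 0.4 -0.3 -1.2] grip 0.0236 j [-0.35  0.41 -0.21  0.96  0.    1.46]
world d cm [ 0.08 -0.01 -5.36] shift now-axes [0.09 5.36 0.01] turn [-0.0008 -0.0002 -0.0019] shift target-axes [0.08 5.36 0.01]
```

View pics/s3c.png

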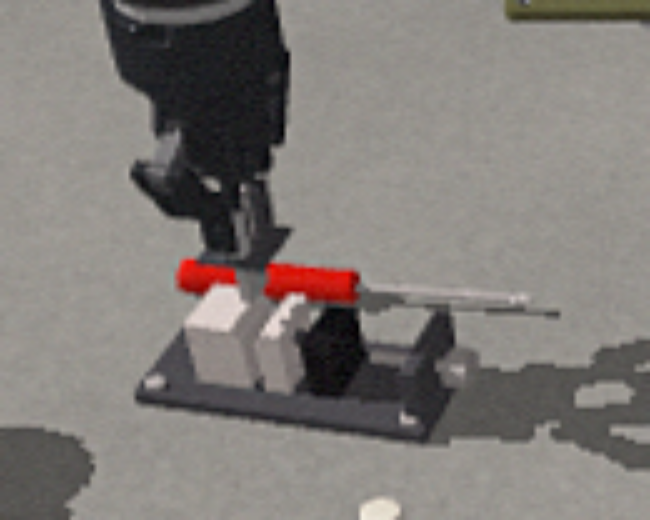

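```bash
python3 -m jog '[[[0.08,1.0,0,0,0,0,0],[0,1.0,0,0,0,0,0],[0,0.2,0,0,0,0,0],[0,0,0,0,0,0,0]]]'; python3 -c "
from h import *
for i in range(3):print(np.round(bot.sense()['force'],2))"; python3 -m jog '[[[0,0.2,0,0,0,0,0],[0,0.2,0,0,0,0,0],[0,0,0,0,0,0,0]]]';python3 -c "
from h import *
plan(.5394,-.1988,.0955,-.238)"
```

```text
time_s: 6.75
tcp_pos: [0.5397, -0.1991, 0.1275]
ee_rot: [-1.563, 0.187, -0.186]
force: [-0.2, 0.5, -0.8]
grip_width: 0.0235
[-0.24  0.49 -0.8 ]
[-0.24  0.49 -0.8 ]
[-0.24  0.49 -0.8 ]
time_s: 7.12
tcp_pos: [0.5399, -0.1994, 0.1238]
ee_rot: [-1.563, 0.187, -0.187]
force: [0.0, 0.3, -1.2]
grip_width: 0.0234
t 7.125 tcp [ 0.5399 -0.1994  0.1238] F [ 0.   0.3 -1.2] grip 0.0234 j [-0.35  0.43 -0.24  0.9  -0.    1.46]
world d cm [-0.05  0.06 -2.83] shift now-axes [-0.06  2.83  0.05] turn [-0.     -0.0001 -0.0001] shift target-axes [-0.06  2.83  0.05]
```

```bash
python3 -m jog '[[[0,0.2,0,0,0,0,0],[0,0.1,0,0,0,0,0],[0,0,0,0,0,0,0]]]';python3 -c "
from h import *
plan(.5394,-.1988,.0955,-.238)"
```

```text
time_s: 7.5
tcp_pos: [0.5399, -0.1993, 0.1208]
ee_rot: [-1.563, 0.187, -0.187]
force: [-1.1, -0.3, -1.3]
grip_width: 0.0234
t 7.5 tcp [ 0.5399 -0.1993  0.1208] F [-1.1 -0.3 -1.3] grip 0.0234 j [-0.35  0.43 -0.25  0.89 -0.    1.46]
world d cm [-0.05  0.05 -2.53] shift now-axes [-0.06  2.53  0.04] turn [-0.     -0.     -0.0002] shift target-axes [-0.06  2.53  0.04]
```

```bash
python3 -m jog '[[[0,0.2,0,0,0,0,0],[0,0.2,0,0,0,0,0],[0,0,0,0,0,0,0]]]';python3 -c "
from h import *
plan(.5394,-.1988,.0955,-.238)"
```

```text
time_s: 7.88
tcp_pos: [0.5398, -0.1993, 0.1166]
ee_rot: [-1.563, 0.187, -0.186]
force: [-0.3, -0.3, 0.3]
grip_width: 0.0234
t 7.875 tcp [ 0.5398 -0.1993  0.1166] F [-0.3 -0.3  0.3] grip 0.0234 j [-0.35  0.44 -0.25  0.88 -0.    1.46]
world d cm [-0.04  0.05 -2.11] shift now-axes [-0.05  2.11  0.04] turn [-0.0001 -0.     -0.0005] shift target-axes [-0.05  2.11  0.04]
```

```bash
python3 -m jog '[[[0,0.3,0,0,0,0,0],[0,0.4,0,0,0,0,0],[0,0.3,0,0,0,0,0],[0,0,0,0,0,0,0]]]';python3 -c "
from h import *
plan(.5394,-.1988,.0955,-.238)"
```

```text
time_s: 8.38
tcp_pos: [0.5397, -0.1992, 0.1065]
ee_rot: [-1.562, 0.188, -0.186]
force: [-0.0, -1.0, -0.5]
grip_width: 0.0235
t 8.375 tcp [ 0.5397 -0.1992  0.1065] F [-0.  -1.  -0.5] grip 0.0235 j [-0.35  0.45 -0.27  0.86  0.    1.46]
world d cm [-0.03  0.04 -1.1 ] shift now-axes [-0.04  1.1   0.03] turn [-0.0001  0.     -0.0009] shift target-axes [-0.04  1.1   0.03]
```

```bash
python3 -m jog '[[[0,0,0,0,0,0,0.5],[0,0,0,0,0,0,0.5],[0,0,0,0,0,0,0.5]]]';python3 -c "
from h import *
plan(.5394,-.1988,.0955,-.238)
c=shot('scene','s4.png')
cv2.imwrite('pics/s4c.png',cv2.resize(c['pixels'][150:250,210:310,::-1],None,fx=6,fy=6))
"
```

```text
time_s: 8.75
tcp_pos: [0.5401, -0.1994, 0.1071]
ee_rot: [-1.563, 0.187, -0.187]
force: [-0.4, 0.6, -0.3]
grip_width: 0.0427
t 8.75 tcp [ 0.5401 -0.1994  0.1071] F [-0.4  0.6 -0.3] grip 0.0427 j [-0.35  0.45 -0.27  0.86  0.    1.46]
world d cm [-0.07  0.06 -1.16] shift now-axes [-0.09  1.16  0.04] turn [0.     0.     0.0004] shift target-axes [-0.09  1.16  0.04]
```

View pics/s4c.png

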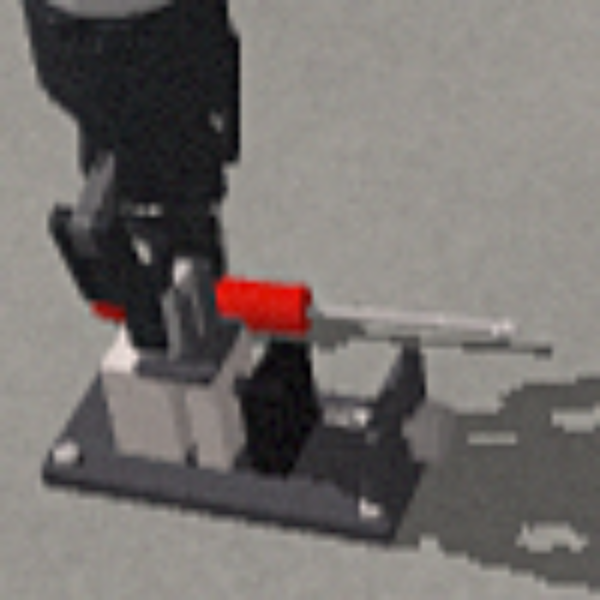

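```bash
python3 -m jog '[[[0,0.5,0,0,0,0,0.5],[0,0.5,0.0,0,0,0,0.5],[0,0,0,0,0,0,0],[0,0,0,0,0,0,0],[0,0,0,0,0,0,0],[0,-0.5,0,0,0,0,0],[0,-1.5,0,0,0,0,0],[0,-2.0,0,0,0,0,0],[0,-1.5,0,0,0,0,0],[0,0,0,0,0,0,0]]]';python3 -c "
from h import *
plan(.5238,.106,.150,-.034,[8])
c=shot('scene','s5.png')
cv2.imwrite('pics/s5c.png',cv2.resize(c['pixels'][130:260,190:320,::-1],None,fx=5,fy=4.9//1))
"
```

```text
time_s: 10.05
tcp_pos: [0.5413, -0.1998, 0.1539]
ee_rot: [-1.564, 0.184, -0.19]
force: [0.4, -0.0, -0.9]
grip_width: 0.0237
8 rows: turn [ 0.    -0.026  0.   ] [[-1.11, 0.04, 3.66], [-1.02, 0.04, 3.69], [-0.93, 0.04, 3.72], [-0.83, 0.05, 3.74], [-0.73, 0.05, 3.76], [-0.64, 0.05, 3.78], [-0.54, 0.05, 3.79], [-0.45, 0.05, 3.8]]
t 10.05 tcp [ 0.5413 -0.1998  0.1539] F [ 0.4 -0.  -0.9] grip 0.0237 j [-0.35  0.4  -0.2   0.96 -0.    1.46]
world d cm [-1.75 30.58 -0.39] shift now-axes [-8.91  0.34 29.31] turn [ 0.0008 -0.204   0.0038] shift target-axes [-2.79  0.39 30.51]
```

View pics/s5c.png

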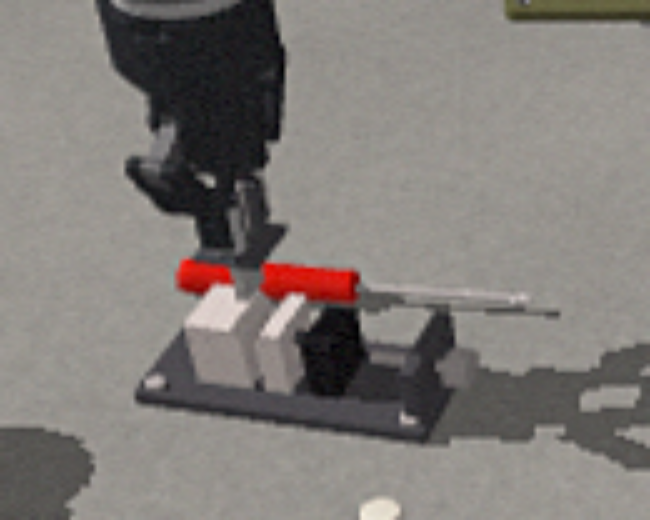

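```bash
python3 -m jog '[[[-1.1,0,3.65,0,-0.025,0,0],[-1.0,0,3.7,0,-0.025,0,0],[-0.9,0,3.75,0,-0.025,0,0],[-0.8,0,3.75,0,-0.025,0,0],[-0.75,0,3.8,0,-0.026,0,0],[-0.65,0,3.8,0,-0.026,0,0],[-0.55,0,3.8,0,-0.026,0,0],[-0.45,0,3.8,0,-0.026,0,0],[0,0,0,0,0,0,0],[0,0,0,0,0,0,0]]]'; python3 -c "
from h import *
plan(.524,.1065,.0965,-.034)
c=shot('scene','s6.png')
cv2.imwrite('pics/s6c.png',cv2.resize(c['pixels'][150:250,330:430,::-1],None,fx=6,fy=6))"
```

```text
time_s: 11.35
tcp_pos: [0.5229, 0.1072, 0.1513]
ee_rot: [-1.571, 0.028, -0.025]
force: [0.4, -0.8, -0.4]
grip_width: 0.0232
t 11.35 tcp [0.5229 0.1072 0.1513] F [ 0.4 -0.8 -0.4] grip 0.0232 j [ 0.2   0.34 -0.31  0.92 -0.    1.81]
world d cm [ 0.11 -0.07 -5.48] shift now-axes [ 0.12  5.48 -0.06] turn [ 0.0008  0.0002 -0.0013] shift target-axes [ 0.11  5.48 -0.07]
```

View pics/s6c.png

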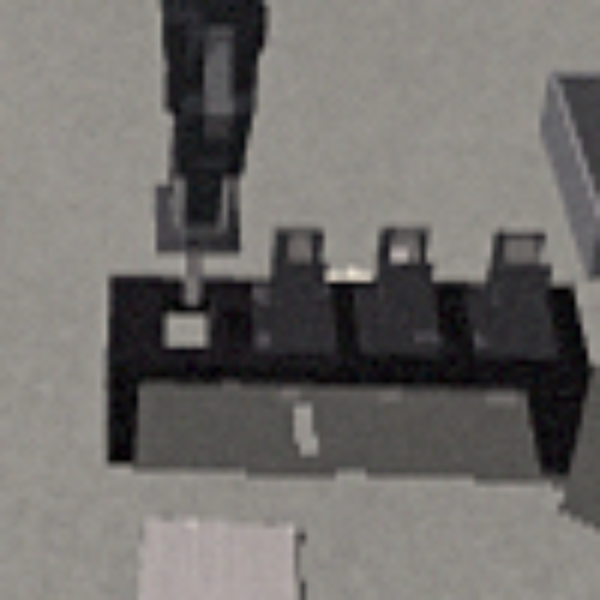

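```bash
python3 -m jog '[[[0.1,1.0,-0.1,0,0,0,0],[0,1.5,0,0,0,0,0],[0,1.5,0,0,0,0,0],[0,1.0,0,0,0,0,0],[0,0.2,0,0,0,0,0],[0,0,0,0,0,0,0]]]'; python3 -c "
from h import *
plan(.524,.1065,.0965,-.034)"
```

```text
time_s: 12.15
tcp_pos: [0.5245, 0.1065, 0.0998]
ee_rot: [-1.571, 0.027, -0.027]
force: [-0.1, 0.3, -0.9]
grip_width: 0.0233
t 12.15 tcp [0.5245 0.1065 0.0998] F [-0.1  0.3 -0.9] grip 0.0233 j [ 0.2   0.39 -0.38  0.8  -0.    1.81]
world d cm [-0.05 -0.   -0.33] shift now-axes [-0.05  0.33 -0.  ] turn [ 0.      0.0001 -0.0001] shift target-axes [-0.05  0.33 -0.  ]
```

```bash
python3 -m jog '[[[0,0.2,0,0,0,0,0],[0,0,0,0,0,0,0.5],[0,0,0,0,0,0,0.5],[0,0,0,0,0,0,0.5],[0,-1.5,0,0,0,0,0.5],[0,-2.5,0,0,0,0,0.5],[0,-2.0,0,0,0,0,0.5],[0,0,2.2,0,0,0,0.5],[0,0,2.2,0,0,0,0.5],[0,0,0,0,0,0,0.5],[0,0,0,0,0,0,0.5]]]'; python3 -c "
from h import *
plan(.5256,.1508,.0965,-.034)
c=shot('scene','s7.png')
cv2.imwrite('pics/s7c.png',cv2.resize(c['pixels'][150:250,330:430,::-1],None,fx=6,fy=6))"
```

```text
time_s: 13.52
tcp_pos: [0.526, 0.1501, 0.1584]
ee_rot: [-1.571, 0.026, -0.027]
force: [0.2, -0.9, -0.5]
grip_width: 0.0428
t 13.525 tcp [0.526  0.1501 0.1584] F [ 0.2 -0.9 -0.5] grip 0.0428 j [ 0.28  0.36 -0.26  0.95 -0.    1.88]
world d cm [-0.04  0.07 -6.19] shift now-axes [-0.04  6.19  0.07] turn [0.0004 0.0001 0.0004] shift target-axes [-0.04  6.19  0.07]
```

View pics/s7c.png

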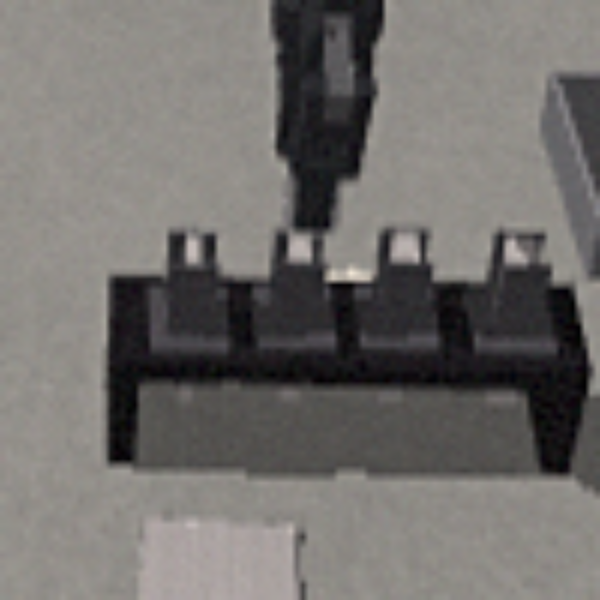

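```bash
python3 -m jog '[[[0,2.0,0.1,0,0,0,0.5],[0,2.5,0,0,0,0,0.5],[0,1.6,0,0,0,0,0.5],[0,0.1,0,0,0,0,0.5],[0,0,0,0,0,0,0],[0,0,0,0,0,0,0],[0,0,0,0,0,0,0]]]'; python3 -c "
from h import *
plan(.5256,.1508,.0965,-.034)"
```

```text
time_s: 14.45
tcp_pos: [0.5265, 0.1515, 0.0966]
ee_rot: [-1.57, 0.026, -0.028]
force: [-0.5, -0.6, 2.6]
grip_width: 0.0233
t 14.45 tcp [0.5265 0.1515 0.0966] F [-0.5 -0.6  2.6] grip 0.0233 j [ 0.28  0.41 -0.36  0.8  -0.    1.89]
world d cm [-0.09 -0.07 -0.01] shift now-axes [-0.09  0.01 -0.08] turn [-0.0003 -0.0001  0.0014] shift target-axes [-0.09  0.01 -0.08]
```

```bash
python3 -m jog '[[[0,-0.5,0,0,0,0,0],[0,-1.5,0,0,0,0,0],[0,-2.0,0,0,0,0,0],[0,-1.5,0,0,0,0,0],[0,0,0,0,0,0,0],[0,0,0,0,0,0,0]]]'; python3 -c "
from h import *
plan(.5394,-.1988,.150,-.238,[10])
c=shot('scene','s8.png')
cv2.imwrite('pics/s8c.png',cv2.resize(c['pixels'][150:250,330:430,::-1],None,fx=6,fy=6))
s=bot.sense(); p=s['tcp_pos']
o=p[2]-.0115
g=c['pixels'].astype(float).mean(-1)
for dz in (-.05,-.045,-.04,-.035,-.03):
    u,v=proj(c,[p[0]+.011,p[1],o+dz]); u2,_=proj(c,[p[0]+.011,p[1]+.01,o+dz])
    r=int(round(v)); print(dz,round(u,2),round(v,2),'px/cm',round(u2-u,2),g[r,int(u)-6:int(u)+8].round().tolist(), int(u)-6)
for dz in (-.021,):
    u,v=proj(c,[p[0]+.020,p[1],o+dz]); r=int(round(v)); print('collar',u,v,g[r,int(u)-10:int(u)+12].round().tolist(), int(u)-10)
"
```

```text
time_s: 15.2
tcp_pos: [0.5257, 0.1514, 0.1507]
ee_rot: [-1.571, 0.027, -0.026]
force: [-0.0, 0.0, -0.4]
grip_width: 0.0236
10 rows: turn [ 0.    0.02 -0.  ] [[0.26, 0.01, -3.5], [0.33, 0.01, -3.49], [0.4, 0.01, -3.48], [0.47, 0.01, -3.47], [0.54, 0.01, -3.46], [0.61, 0.01, -3.45], [0.68, 0.01, -3.44], [0.75, 0.01, -3.42], [0.82, 0.01, -3.41], [0.89, 0.01, -3.39]]
t 15.2 tcp [0.5257 0.1514 0.1507] F [-0.   0.  -0.4] grip 0.0236 j [ 0.28  0.36 -0.28  0.93 -0.    1.89]
world d cm [  1.37 -35.02  -0.07] shift now-axes [  2.56   0.07 -34.95] turn [ 2.00e-04  2.04e-01 -4.00e-04] shift target-axes [  9.59   0.07 -33.71]
-0.05 380.0 198.48 px/cm 4.02 [21.0, 26.0, 31.0, 13.0, 159.0, 106.0, 104.0, 89.0, 28.0, 24.0, 27.0, 33.0, 30.0, 22.0] 374
-0.045 380.18 196.97 px/cm 4.03 [23.0, 10.0, 10.0, 30.0, 163.0, 108.0, 106.0, 101.0, 17.0, 14.0, 6.0, 1.0, 1.0, 3.0] 374
-0.04 380.35 195.45 px/cm 4.04 [141.0, 139.0, 143.0, 139.0, 168.0, 102.0, 94.0, 94.0, 135.0, 144.0, 182.0, 198.0, 175.0, 176.0] 374
-0.035 380.52 193.92 px/cm 4.05 [145.0, 145.0, 151.0, 154.0, 180.0, 107.0, 103.0, 102.0, 139.0, 151.0, 143.0, 151.0, 145.0, 151.0] 374
-0.03 380.69 192.38 px/cm 4.07 [97.0, 61.0, 65.0, 65.0, 77.0, 56.0, 60.0, 60.0, 61.0, 74.0, 51.0, 50.0, 47.0, 42.0] 374
collar 381.3942163551761 191.95516735409743 [141.0, 142.0, 147.0, 97.0, 61.0, 65.0, 65.0, 77.0, 56.0, 60.0, 60.0, 61.0, 74.0, 51.0, 50.0, 47.0, 42.0, 99.0, 145.0, 145.0, 147.0, 137.0] 371
```

View pics/s8c.png

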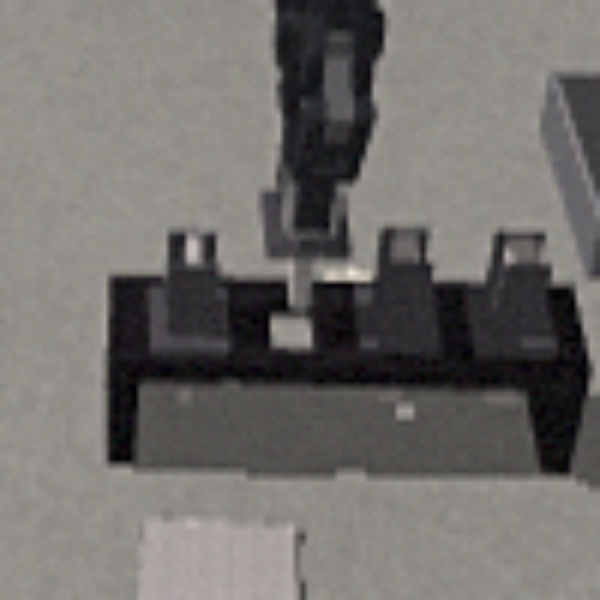

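```bash
python3 -m jog '[[[0.25,0,-3.5,0,0.02,0,0],[0.35,0,-3.5,0,0.02,0,0],[0.4,0,-3.5,0,0.02,0,0],[0.5,0,-3.45,0,0.02,0,0],[0.55,0,-3.45,0,0.02,0,0],[0.6,0,-3.45,0,0.02,0,0],[0.7,0,-3.45,0,0.021,0,0],[0.75,0,-3.4,0,0.021,0,0],[0.8,0,-3.4,0,0.021,0,0],[0.9,0,-3.35,0,0.021,0,0],[0,0,0,0,0,0,0],[0,0,0,0,0,0,0]]]'; python3 -c "
from h import *
plan(.5396,-.1981,.0965,-.238)"
```

```text
time_s: 16.75
tcp_pos: [0.5401, -0.1976, 0.1501]
ee_rot: [-1.562, 0.188, -0.185]
force: [1.5, -0.1, -0.4]
grip_width: 0.0236
t 16.75 tcp [ 0.5401 -0.1976  0.1501] F [ 1.5 -0.1 -0.4] grip 0.0236 j [-0.35  0.41 -0.2   0.96  0.    1.46]
world d cm [-0.05 -0.05 -5.36] shift now-axes [-0.03  5.36 -0.06] turn [-0.0007 -0.     -0.002 ] shift target-axes [-0.04  5.36 -0.06]
```

Tip now about 79.6 mm high; lower to just into the mouth, then in small steps.

```bash
python3 -m jog '[[[-0.05,1.0,-0.05,0,0,0,0],[0,1.0,0,0,0,0,0],[0,0.2,0,0,0,0,0],[0,0,0,0,0,0,0]]]'; python3 -m jog '[[[0,0.2,0,0,0,0,0],[0,0.1,0,0,0,0,0],[0,0,0,0,0,0,0]]]'; python3 -m jog '[[[0,0.1,0,0,0,0,0],[0,0.1,0,0,0,0,0],[0,0,0,0,0,0,0]]]';python3 -c "
from h import *
plan(.5396,-.1981,.0965,-.238)"
```

```text
time_s: 17.25
tcp_pos: [0.54, -0.1982, 0.1285]
ee_rot: [-1.563, 0.187, -0.186]
force: [-0.6, -0.0, 0.8]
grip_width: 0.0234
time_s: 17.62
tcp_pos: [0.5402, -0.1986, 0.126]
ee_rot: [-1.563, 0.187, -0.187]
force: [1.1, -1.0, -0.2]
grip_width: 0.0234
time_s: 18.0
tcp_pos: [0.5401, -0.1985, 0.1238]
ee_rot: [-1.563, 0.187, -0.187]
force: [0.4, 0.9, -0.6]
grip_width: 0.0234
t 18.0 tcp [ 0.5401 -0.1985  0.1238] F [ 0.4  0.9 -0.6] grip 0.0234 j [-0.35  0.43 -0.24  0.9  -0.    1.46]
world d cm [-0.05  0.04 -2.73] shift now-axes [-0.06  2.73  0.03] turn [-0.     -0.     -0.0003] shift target-axes [-0.06  2.73  0.03]
```

```bash
python3 -m jog '[[[0,0.1,0,0,0,0,0],[0,0.1,0,0,0,0,0],[0,0,0,0,0,0,0]]]'; python3 -m jog '[[[0,0.1,0,0,0,0,0],[0,0.1,0,0,0,0,0],[0,0,0,0,0,0,0]]]'
```

```text
time_s: 18.38
tcp_pos: [0.5401, -0.1985, 0.1218]
ee_rot: [-1.563, 0.187, -0.187]
force: [-0.0, 0.4, -1.4]
grip_width: 0.0236
time_s: 18.75
tcp_pos: [0.5401, -0.1985, 0.1197]
ee_rot: [-1.563, 0.187, -0.187]
force: [0.6, 0.3, -0.9]
grip_width: 0.0229
```

```bash
python3 -m jog '[[[0,0.1,0,0,0,0,0],[0,0.1,0,0,0,0,0],[0,0,0,0,0,0,0]]]'; python3 -m jog '[[[0,0.2,0,0,0,0,0],[0,0.1,0,0,0,0,0],[0,0,0,0,0,0,0]]]';  python3 -c "
from h import *
plan(.5396,-.1981,.0965,-.238)
c=shot('scene','s9.png')
cv2.imwrite('pics/s9c.png',cv2.resize(c['pixels'][150:250,210:310,::-1],None,fx=6,fy=6))"
```

```text
time_s: 19.12
tcp_pos: [0.5401, -0.1985, 0.1178]
ee_rot: [-1.563, 0.187, -0.187]
force: [-0.8, 0.2, 0.2]
grip_width: 0.0237
time_s: 19.5
tcp_pos: [0.5401, -0.1985, 0.1147]
ee_rot: [-1.563, 0.187, -0.187]
force: [0.1, -0.0, -0.4]
grip_width: 0.0234
t 19.5 tcp [ 0.5401 -0.1985  0.1147] F [ 0.1 -0.  -0.4] grip 0.0234 j [-0.35  0.44 -0.26  0.88 -0.    1.46]
world d cm [-0.05  0.04 -1.82] shift now-axes [-0.05  1.82  0.03] turn [-0.      0.     -0.0004] shift target-axes [-0.05  1.82  0.03]
```

View pics/s9c.png

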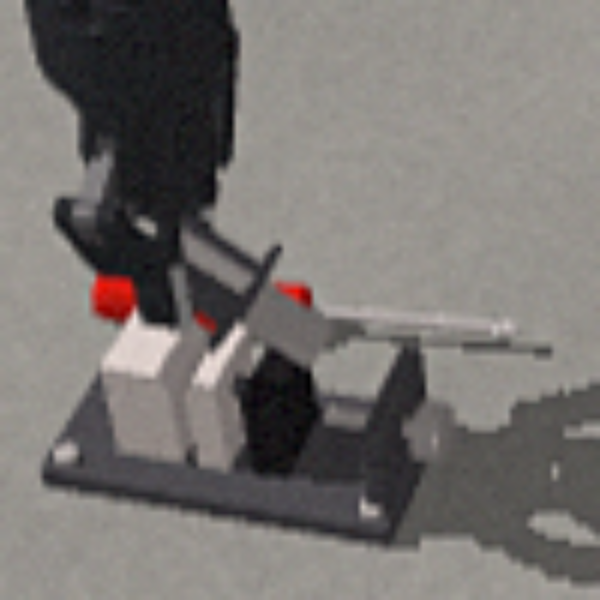

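```bash
python3 -m jog '[[[0,-1.0,0,0,0,0,0],[0,-2.0,0,0,0,0,0],[0,-2.5,0,0,0,0,0],[0,-1.0,0,0,0,0,0],[0,0,0,0,0,0,0],[0,0,0,0,0,0,0]]]' 80;  python3 -c "
from h import *
plan(.5396,-.1981,.0965,-.238)
c=shot('scene','s10.png')
cv2.imwrite('pics/s10c.png',cv2.resize(c['pixels'][110:250,190:330,::-1],None,fx=5,fy=4))
c=shot('top','t10.png')
cv2.imwrite('pics/t10c.png',cv2.resize(c['pixels'][150:260,310:430,::-1],None,fx=5,fy=5))"
```

```text
time_s: 20.3
tcp_pos: [0.5396, -0.1983, 0.1791]
ee_rot: [-1.562, 0.188, -0.186]
force: [-0.1, -1.3, -0.8]
grip_width: 0.0229
t 20.3 tcp [ 0.5396 -0.1983  0.1791] F [-0.1 -1.3 -0.8] grip 0.0229 j [-0.35  0.39 -0.16  1.03  0.    1.46]
world d cm [-0.    0.02 -8.26] shift now-axes [0.   8.26 0.02] turn [-0.0002  0.     -0.0015] shift target-axes [-0.01  8.26  0.02]
```

View pics/s10c.png

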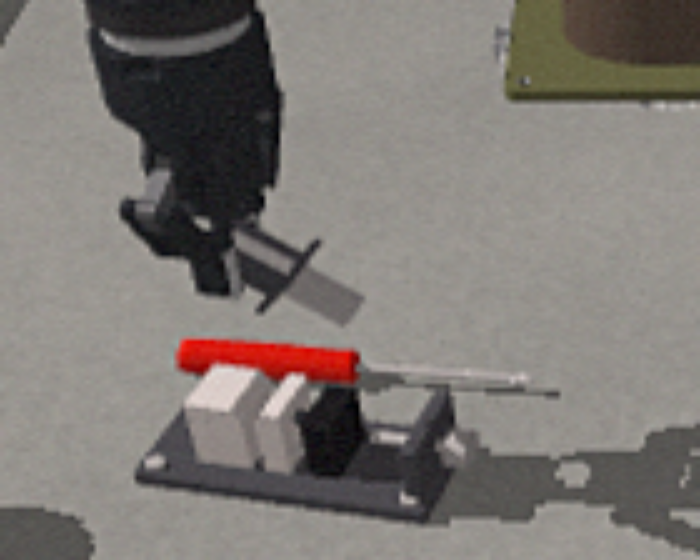

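View pics/t10c.png

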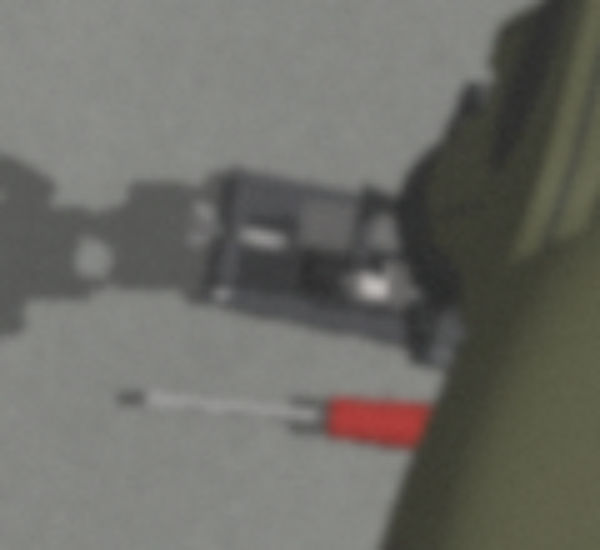

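```bash
python3 -c "
from h import *
plan(.522,.012,.179,-.034,[7])"
```

```text
7 rows: turn [-0.    -0.029 -0.   ] [[-0.95, 0.0, 2.86], [-0.87, 0.0, 2.89], [-0.78, -0.0, 2.91], [-0.7, -0.0, 2.93], [-0.61, -0.0, 2.95], [-0.53, -0.0, 2.97], [-0.44, -0.0, 2.98]]
t 20.4 tcp [ 0.5395 -0.1983  0.1789] F [-0.4 -0.1 -0.1] grip 0.0231 j [-0.35  0.39 -0.16  1.03 -0.    1.46]
world d cm [-1.750e+00  2.103e+01  1.000e-02] shift now-axes [-6.66  0.   20.02] turn [-0.0004 -0.204  -0.002 ] shift target-axes [-2.460e+00 -1.000e-02  2.096e+01]
```

```bash
python3 -m jog '[[[-0.95,0,2.85,0,-0.029,0,0],[-0.85,0,2.9,0,-0.029,0,0],[-0.8,0,2.9,0,-0.029,0,0],[-0.7,0,2.95,0,-0.029,0,0],[-0.6,0,2.95,0,-0.029,0,0],[-0.55,2.0,2.95,0,-0.029,0,0],[-0.45,2.5,3.0,0,-0.03,0,0],[0,2.5,0,0,0,0,0],[0,0.8,0,0,0,0,0],[0,0,0,0,0,0,0]]]' 60;  python3 -c "
from h import *
plan(.522,.069,.101,-.034)
c=shot('scene','s11.png')
cv2.imwrite('pics/s11c.png',cv2.resize(c['pixels'][130:250,290:430,::-1],None,fx=5,fy=5))
"
```

```text
time_s: 21.65
tcp_pos: [0.5245, 0.0125, 0.1028]
ee_rot: [-1.569, 0.024, -0.03]
force: [0.5, -0.2, 7.9]
grip_width: 0.023
t 21.65 tcp [0.5245 0.0125 0.1028] F [ 0.5 -0.2  7.9] grip 0.023 j [ 0.02  0.37 -0.41  0.79  0.    1.63]
world d cm [-0.25  5.65 -0.18] shift now-axes [-0.44  0.19  5.64] turn [-0.0016  0.0002  0.0038] shift target-axes [-0.44  0.18  5.64]
```

View pics/s11c.png

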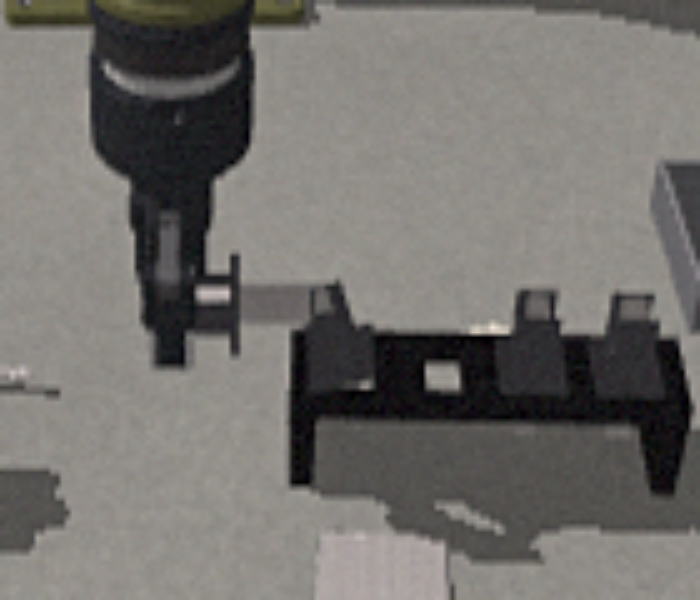

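```bash
python3 -m jog '[[[0,-0.2,-1.0,0,0,0,0],[0,-0.2,-2.0,0,0,0,0],[0,-1.0,-2.0,0,0,0,0],[0,-1.0,0,0,0,0,0],[0,0,0,0,0,0,0],[0,0,0,0,0,0,0]]]' 100;  python3 -c "
from h import *
plan(.522,.069,.101,-.034)
c=shot('scene','s12.png')
cv2.imwrite('pics/s12c.png',cv2.resize(c['pixels'][130:250,290:430,::-1],None,fx=5,fy=5))
c=shot('top','t12.png')
cv2.imwrite('pics/t12c.png',cv2.resize(c['pixels'][160:260,200:320,::-1],None,fx=6,fy=6))
"
```

```text
time_s: 22.45
tcp_pos: [0.5206, -0.0376, 0.1256]
ee_rot: [-1.57, 0.027, -0.026]
force: [1.2, -0.4, -0.4]
grip_width: 0.0231
t 22.45 tcp [ 0.5206 -0.0376  0.1256] F [ 1.2 -0.4 -0.4] grip 0.0231 j [-0.07  0.35 -0.38  0.85  0.    1.53]
world d cm [ 0.14 10.66 -2.46] shift now-axes [-0.21  2.46 10.66] turn [-0.0002  0.0007 -0.0006] shift target-axes [-0.22  2.46 10.66]
```

View pics/s12c.png

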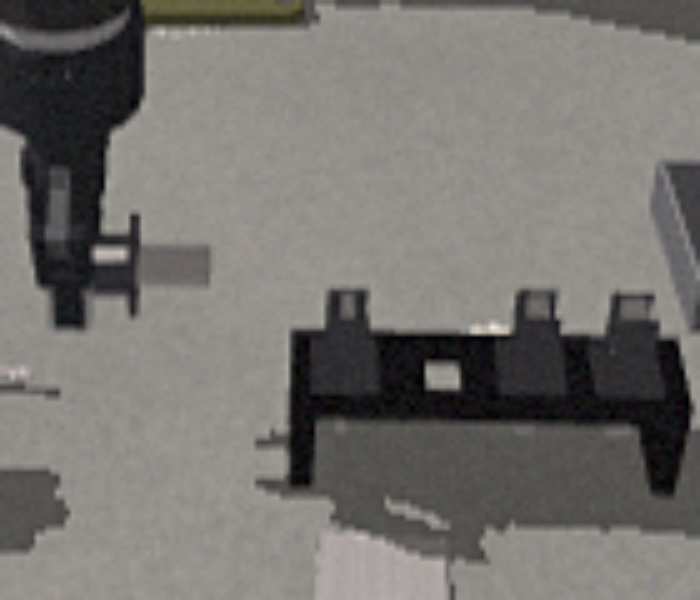

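View pics/t12c.png

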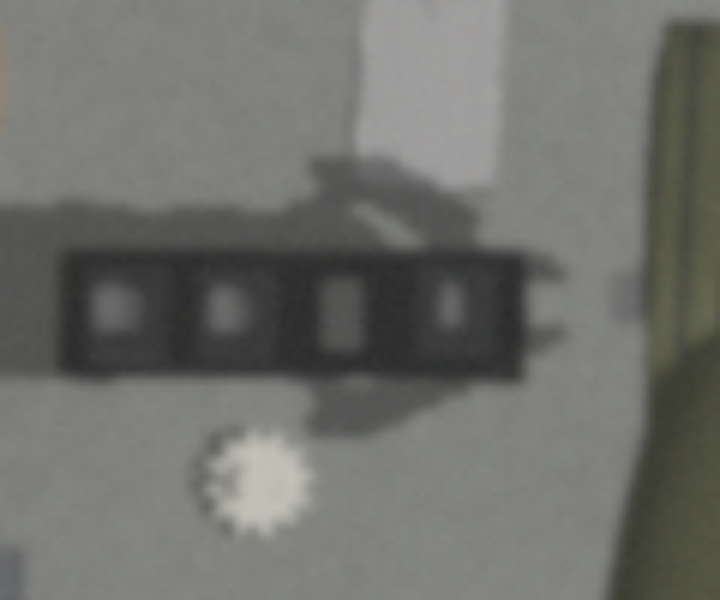

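Run:
```python
from h import *
c=bot.camera('scene'); s=bot.sense(); p=np.array(s['tcp_pos'])
print(p)
piv=p+[0,0,-.006]
for tilt in (80,90,100):
    a=np.radians(tilt); d=np.array([0,np.sin(a),-np.cos(a)])
    print(tilt,[np.round(proj(c,piv+d*L+[e,0,0]),1).tolist() for L in (.0285,.0645) for e in (.011,-.011)])
g=c['pixels'].astype(float).mean(-1)
np.set_printoptions(linewidth=200)
print(g[174:194,308:340].round().astype(int))
W=cloud(c); print(W[181:186,320:331,1].round(3)); print(W[181:186,320:331,2].round(3))
```

```text
[ 0.52050569 -0.03766468  0.12549199]
80 [[315.4, 189.6], [315.6, 184.0], [329.8, 191.5], [329.7, 185.9]]
90 [[315.6, 188.1], [315.7, 182.5], [330.2, 188.0], [330.1, 182.4]]
100 [[315.4, 186.5], [315.5, 180.9], [329.8, 184.5], [329.7, 178.9]]
[[ 24  11 120 152 143 136 145 158  44  49 154 149 144 148 144 146 146 147 149 143 148 144 146 149 143 144 145 143 149 149 145 146]
 [ 31  20 124 155 145 150 153 152  43  55 159 149 143 146 147 147 144 143 147 146 142 146 148 147 146 145 142 145 145 149 148 147]
 [ 31   7 112 133 133 129 131 114  37  56 158 151 147 150 145 151 146 142 140 145 149 148 148 146 145 144 148 146 146 150 149 148]
 [ 30  35  58  52  49  52  51  58  40  46 155 150 151 149 146 149 147 145 148 147 148 146 146 147 148 144 141 141 149 151 149 151]
 [ 23  42  32  37  30  38  37  46  37  29 138 142 134 144 139 137 136 135 142 137 140 136 135 140 149 147 145 146 148 151 152 152]
 [ 70 128 130 124 124 125 127  90  39  46 110 114 112 114 111 112 115 112 107 112 113 114 112 111 139 140 144 145 143 143 148 146]
 [102 196 187 187 189 191 199 123  45  56 100  99  99  99  96  95  96  
[... 1755 characters left out ...]
45 147]]
[[0.002 0.004 0.007 0.009 0.012 0.014 0.017 0.019 0.022 0.024 0.026]
 [0.002 0.004 0.007 0.009 0.012 0.014 0.017 0.019 0.021 0.024 0.026]
 [0.002 0.004 0.007 0.009 0.012 0.014 0.017 0.019 0.021 0.024 0.026]
 [0.002 0.004 0.007 0.009 0.012 0.014 0.017 0.019 0.021 0.024 0.026]
 [0.002 0.004 0.007 0.009 0.012 0.014 0.016 0.019 0.021 0.024 0.026]]
[[0.131 0.13  0.133 0.134 0.134 0.131 0.133 0.131 0.131 0.132 0.133]
 [0.131 0.131 0.131 0.132 0.13  0.133 0.133 0.131 0.133 0.132 0.131]
 [0.131 0.131 0.133 0.133 0.132 0.132 0.131 0.132 0.13  0.131 0.132]
 [0.13  0.132 0.132 0.133 0.13  0.133 0.133 0.131 0.134 0.133 0.133]
 [0.13  0.131 0.13  0.133 0.132 0.131 0.133 0.131 0.132 0.133 0.132]]
```

```bash
python3 -m jog '[[[0.15,2.5,0,0,0,0,0],[0,3.0,1.0,0,0,0,0],[0,1.9,1.5,0,0,0,0],[0,0,1.0,0,0,0,0],[0,0,0,0,0,0,0],[0,0,0,0,0,0,0]]]' 60;  python3 -c "
from h import *
plan(.522,.002,.0515,-.034)
c=shot('scene','s13.png')
cv2.imwrite('pics/s13c.png',cv2.resize(c['pixels'][130:250,290:430,::-1],None,fx=5,fy=5))
print(proj(c,[.522,.073,.05]),proj(c,[.522+.028,.073,.062]))
"
```

```text
time_s: 23.35
tcp_pos: [0.5245, -0.0034, 0.0529]
ee_rot: [-1.571, 0.025, -0.028]
force: [-0.1, 0.5, -0.2]
grip_width: 0.0228
t 23.35 tcp [ 0.5245 -0.0034  0.0529] F [-0.1  0.5 -0.2] grip 0.0228 j [-0.01  0.43 -0.47  0.67 -0.    1.6 ]
world d cm [-0.25  0.54 -0.14] shift now-axes [-0.27  0.14  0.53] turn [0.0003 0.0002 0.0021] shift target-axes [-0.27  0.14  0.53]
(np.float64(347.8258781934164), np.float64(206.22634197242488)) (np.float64(348.4862461075186), np.float64(210.17267641146702))
```

View pics/s13c.png

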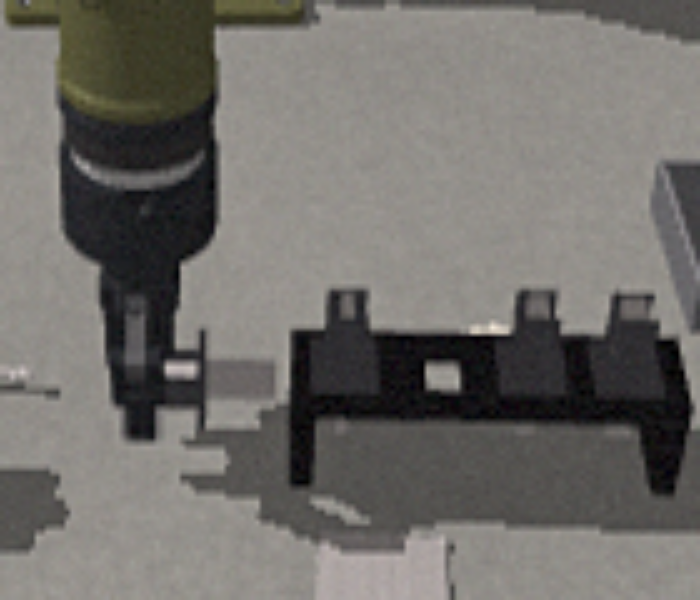

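```bash
python3 -m jog '[[[0,0,0.4,0,0,0,0],[0,0,0.3,0,0,0,0],[0,0,0.1,0,0,0,0]]]' 60; python3 -m jog '[[[0,0,0.15,0,0,0,0],[0,0,0,0,0,0,0]]]'
```

```text
time_s: 23.78
tcp_pos: [0.5239, 0.0049, 0.052]
ee_rot: [-1.571, 0.026, -0.027]
force: [-0.6, 0.3, -0.1]
grip_width: 0.0228
time_s: 24.02
tcp_pos: [0.5238, 0.005, 0.052]
ee_rot: [-1.574, 0.027, -0.027]
force: [-0.5, -4.3, 0.9]
grip_width: 0.0229
```

```bash
python3 -m jog '[[[0,-0.6,0.1,0,0,0,0],[0,-0.6,0.1,0,0,0,0],[0,-0.6,0.15,0,0,0,0],[0,-0.6,0.2,0,0,0,0],[0,0,0,0,0,0,0]]]' 40;  python3 -c "
from h import *
plan(.522,.002,.0515,-.034)
c=shot('scene','s14.png')
cv2.imwrite('pics/s14c.png',cv2.resize(c['pixels'][130:250,290:430,::-1],None,fx=5,fy=5))
"
```

```text
time_s: 24.65
tcp_pos: [0.5247, 0.0123, 0.0766]
ee_rot: [-1.57, 0.025, -0.027]
force: [1.0, -0.9, -0.3]
grip_width: 0.0228
t 24.65 tcp [0.5247 0.0123 0.0766] F [ 1.  -0.9 -0.3] grip 0.0228 j [ 0.02  0.4  -0.44  0.73  0.    1.63]
world d cm [-0.27 -1.03 -2.51] shift now-axes [-0.24  2.51 -1.04] turn [-0.0005  0.0006  0.0015] shift target-axes [-0.23  2.51 -1.04]
```

View pics/s14c.png

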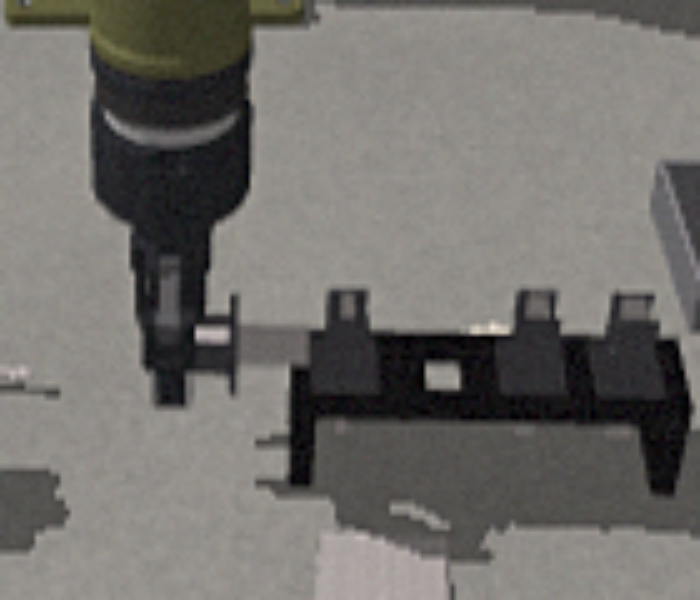

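Run:
```python
from h import *
c={k:v for k,v in np.load('scene0.npz').items()}
zs=np.arange(0,.07,.002)
for y in (.12,.15,.16,.18):
    xf=.5255-(y-.1732)*-.034*1+.028
    P=np.stack([np.full(zs.shape,xf),np.full(zs.shape,y),zs],-1)[None]
    print(y,samp(c,P).mean(-1)[0].round().astype(int).tolist())
c={k:v for k,v in np.load('top0.npz').items()}
o=ortho(c,.018,.40,.50,.13,.24,s=.0005); m=o.min(-1)>150
ys,xs=np.where(m); print('gear',.5-ys.min()*.0005,.5-ys.max()*.0005,.24-xs.min()*.0005,.24-xs.max()*.0005)
o=ortho(c,.002,.54,.72,.05,.20,s=.0005); m=o.min(-1)>135
ys,xs=np.where(m); print('scraper blade',.72-ys.min()*.0005,.72-ys.max()*.0005,.2-xs.min()*.0005,.2-xs.max()*.0005)
```

```text
0.12 [103, 86, 73, 76, 79, 81, 83, 84, 82, 81, 80, 79, 79, 80, 82, 82, 80, 80, 79, 82, 85, 84, 84, 83, 82, 83, 69, 50, 22, 8, 13, 20, 28, 31, 34]
0.15 [81, 75, 77, 79, 82, 81, 79, 81, 82, 81, 81, 82, 81, 80, 80, 80, 80, 80, 82, 83, 85, 90, 96, 100, 98, 82, 59, 31, 22, 19, 21, 24, 27, 26, 23]
0.16 [78, 72, 77, 79, 79, 80, 80, 81, 81, 82, 83, 84, 82, 81, 80, 81, 81, 81, 81, 81, 80, 80, 80, 85, 85, 68, 47, 15, 9, 16, 18, 20, 23, 24, 25]
0.18 [125, 108, 89, 77, 80, 81, 83, 83, 82, 80, 79, 80, 81, 81, 81, 80, 80, 80, 82, 83, 81, 80, 82, 85, 89, 74, 55, 28, 15, 19, 18, 17, 23, 26, 27]
gear 0.4735 0.431 0.212 0.174
scraper blade 0.72 0.5845 0.15100000000000002 0.0815
```

```bash
python3 -m jog '[[[0,0,-1.0,0,0,0,0],[0,-2.0,-1.0,0,0,0,0],[0,-3.5,0,0,0,0,0],[0,-3.0,0,0,-0.08,0,0],[0,0,0,0,-0.1,0,0]]]' 80;  python3 -c "
from h import *
plan(.64,.151,.155,1.537,[9])
"
```

```text
time_s: 25.32
tcp_pos: [0.5252, -0.0089, 0.1634]
ee_rot: [-1.568, -0.121, 0.113]
force: [-0.1, 0.8, -1.2]
grip_width: 0.0229
9 rows: turn [ 0.    -0.154  0.   ] [[1.52, 0.1, 1.57], [1.75, 0.1, 1.32], [1.93, 0.1, 1.03], [2.06, 0.1, 0.72], [2.15, 0.1, 0.4], [2.19, 0.1, 0.06], [2.17, 0.1, -0.27], [2.1, 0.1, -0.6], [1.98, 0.09, -0.92]]
t 25.325 tcp [ 0.5252 -0.0089  0.1634] F [-0.1  0.8 -1.2] grip 0.0229 j [-0.02  0.31 -0.31  0.94 -0.    1.41]
world d cm [11.48 15.99 -0.84] shift now-axes [13.72  0.89 14.12] turn [ 0.0043 -1.3884  0.0034] shift target-axes [ 16.37   0.84 -10.93]
```

```bash
python3 -m jog '[[[1.55,0,1.55,0,-0.154,0,0],[1.75,0,1.3,0,-0.154,0,0],[1.95,0,1.05,0,-0.154,0,0],[2.05,0,0.7,0,-0.154,0,0],[2.15,0,0.4,0,-0.154,0,0],[2.2,0,0.05,0,-0.154,0,0],[2.15,0,-0.3,0,-0.154,0,0],[2.1,0,-0.6,0,-0.155,0,0],[2.0,0.5,-0.9,0,-0.155,0,0],[0,4.0,0,0,0,0,0],[0,4.0,0,0,0,0,0],[0,0,0,0,0,0,0]]]' 80;  python3 -c "
from h import *
plan(.605,.151,.0435,1.537)
c=shot('scene','s15.png')
cv2.imwrite('pics/s15c.png',cv2.resize(c['pixels'][130:270,300:440,::-1],None,fx=5,fy=4))
c=shot('top','t15.png')
cv2.imwrite('pics/t15c.png',cv2.resize(c['pixels'][140:260,200:320,::-1],None,fx=5,fy=5))
"
```

```text
time_s: 26.82
tcp_pos: [0.6359, 0.1495, 0.072]
ee_rot: [-1.222, -1.174, 1.188]
force: [-0.9, 0.3, -0.6]
grip_width: 0.0229
t 26.825 tcp [0.6359 0.1495 0.072 ] F [-0.9  0.3 -0.6] grip 0.0229 j [ 0.23  0.6  -0.09  0.89 -0.    0.27]
world d cm [-3.09  0.15 -2.85] shift now-axes [0.04 2.87 3.06] turn [-0.0086 -0.0034 -0.0025] shift target-axes [0.04 2.85 3.09]
```

View pics/s15c.png

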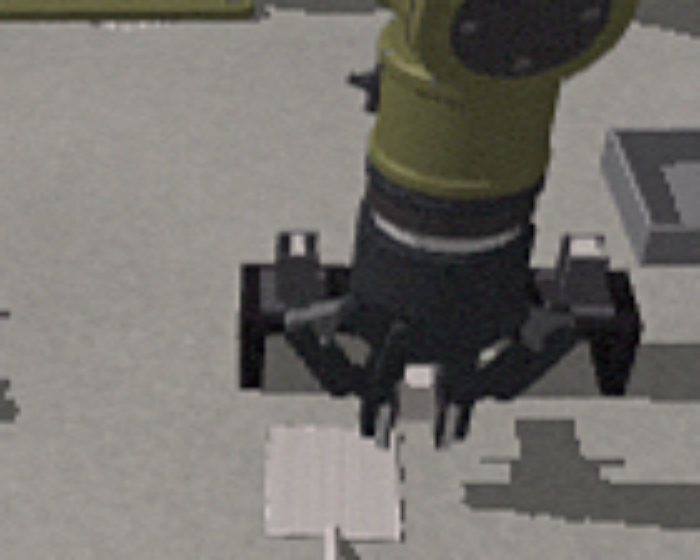

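View pics/t15c.png

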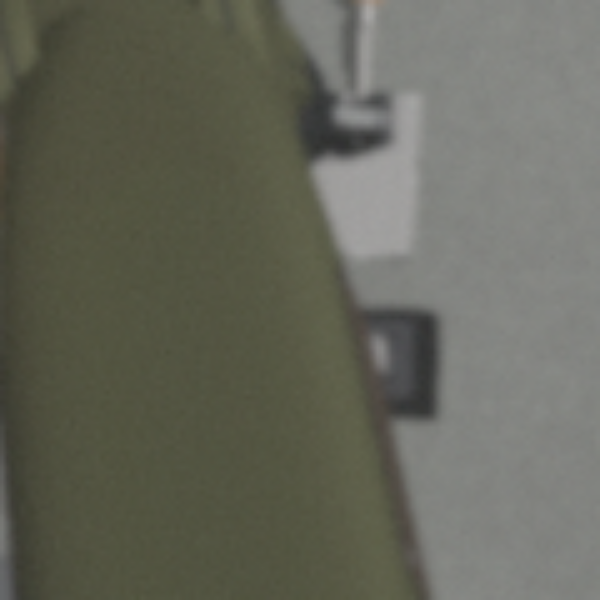

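```bash
python3 -m jog '[[[0,1.5,0,0,0,0,0],[0.3,1.4,0,0,0,0,0],[0,0,0,0,0,0,0],[0,0,0,0,0,0,0]]]' 80;  python3 -c "
from h import *
plan(.603,.152,.042,1.537)
c=shot('scene','s16.png')
cv2.imwrite('pics/s16c.png',cv2.resize(c['pixels'][150:270,310:430,::-1],None,fx=6,fy=5))
"
```

```text
time_s: 27.42
tcp_pos: [0.6394, 0.1541, 0.0469]
ee_rot: [-1.226, -1.182, 1.182]
force: [-0.1, -0.9, -0.8]
grip_width: 0.023
t 27.425 tcp [0.6394 0.1541 0.0469] F [-0.1 -0.9 -0.8] grip 0.023 j [ 0.24  0.62 -0.11  0.83 -0.    0.27]
world d cm [-3.64 -0.21 -0.49] shift now-axes [-0.34  0.49  3.63] turn [ 0.     -0.0028 -0.    ] shift target-axes [-0.33  0.49  3.63]
```

View pics/s16c.png

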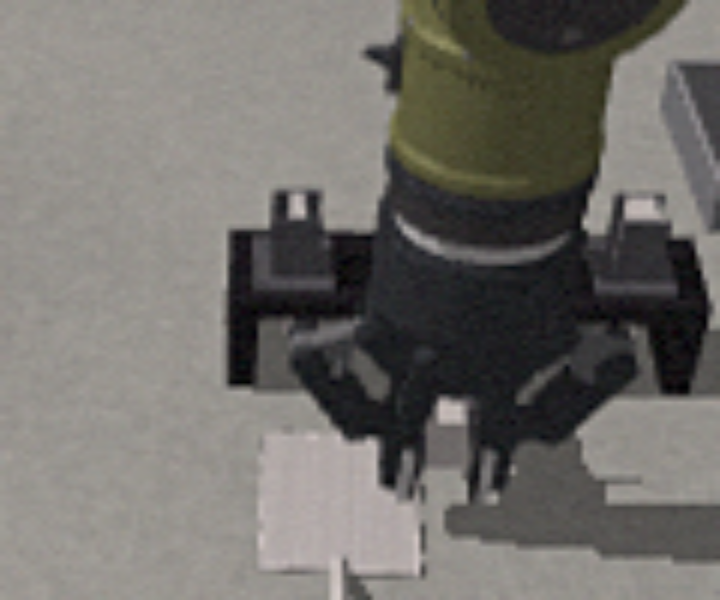

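```bash
python3 -m jog '[[[-0.25,0.5,0,0,0,0,0],[0,0,1.0,0,0,0,0],[0,0,1.5,0,0,0,0],[0,0,1.0,0,0,0,0],[0,0,0,0,0,0,0],[0,0,0,0,0,0,0]]]' 80;  python3 -c "
from h import *
plan(.603,.152,.042,1.537)
"
```

```text
time_s: 28.22
tcp_pos: [0.6046, 0.1528, 0.042]
ee_rot: [-1.227, -1.183, 1.182]
force: [-0.2, 0.6, -1.5]
grip_width: 0.0232
t 28.225 tcp [0.6046 0.1528 0.042 ] F [-0.2  0.6 -1.5] grip 0.0232 j [ 0.25  0.58 -0.22  0.77 -0.    0.28]
world d cm [-0.16 -0.08 -0.  ] shift now-axes [-0.09  0.    0.16] turn [ 0.0006 -0.003   0.0001] shift target-axes [-0.09  0.    0.16]
```

```bash
python3 -m jog '[[[-0.05,-0.6,0.05,0,0,0,0],[0,-0.8,0.1,0,0,0,0],[0,-0.8,0.2,0,0,0,0],[0,-0.8,0.4,0,0,0,0],[0,-0.8,0.4,0,0,0,0],[0,0,0,0,0,0,0]]]' 50;  python3 -c "
from h import *
plan(.603,.152,.042,1.537)
c=shot('scene','s17.png')
cv2.imwrite('pics/s17c.png',cv2.resize(c['pixels'][150:270,310:430,::-1],None,fx=6,fy=5))
"
```

```text
time_s: 28.98
tcp_pos: [0.5942, 0.1524, 0.0811]
ee_rot: [-1.229, -1.184, 1.181]
force: [4.3, -1.1, -6.1]
grip_width: 0.0229
t 28.975 tcp [0.5942 0.1524 0.0811] F [ 4.3 -1.1 -6.1] grip 0.0229 j [ 0.25  0.52 -0.2   0.84 -0.    0.29]
world d cm [ 0.88 -0.04 -3.91] shift now-axes [-0.01  3.91 -0.86] turn [ 0.0032 -0.0032 -0.0003] shift target-axes [-0.01  3.91 -0.88]
```

View pics/s17c.png

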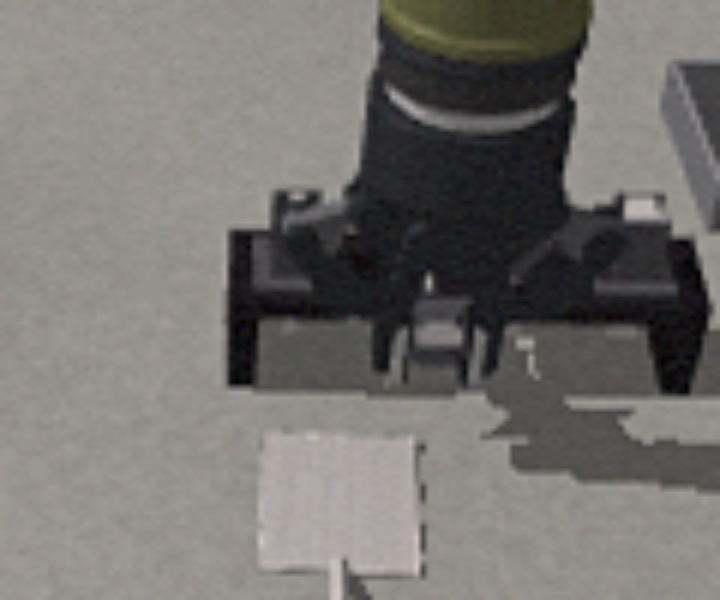

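```bash
python3 -m jog '[[[0,-0.6,0.6,0,0,0,0],[0,-0.55,0.65,0,0,0,0],[0,-0.25,0.6,0,0,0,0],[0,-0.2,0.55,0,0,0,0],[0,-0.15,0.4,0,0,0,0],[0,-0.15,0.4,0,0,0,0],[0,0,0,0,0,0,0]]]' 50;  python3 -c "
from h import *
plan(.603,.152,.042,1.537)
c=shot('scene','s18.png')
cv2.imwrite('pics/s18c.png',cv2.resize(c['pixels'][150:270,310:430,::-1],None,fx=6,fy=5))
"
```

```text
time_s: 29.9
tcp_pos: [0.5668, 0.1541, 0.1017]
ee_rot: [-1.235, -1.191, 1.175]
force: [12.3, -1.2, -5.5]
grip_width: 0.0227
t 29.9 tcp [0.5668 0.1541 0.1017] F [12.3 -1.2 -5.5] grip 0.0227 j [ 0.27  0.46 -0.26  0.84 -0.    0.3 ]
world d cm [ 3.62 -0.21 -5.97] shift now-axes [-0.08  6.01 -3.55] turn [ 0.0125 -0.0038  0.0008] shift target-axes [-0.09  5.97 -3.62]
```

View pics/s18c.png

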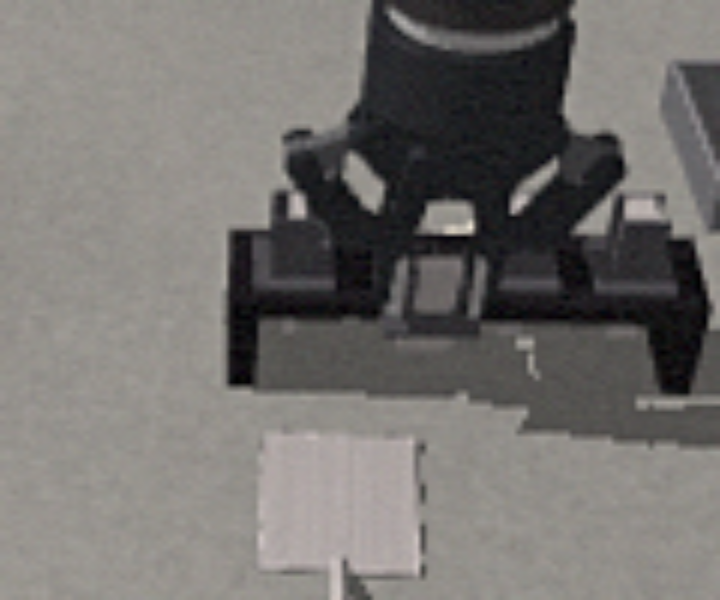

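```bash
python3 -m jog '[[[0,-0.1,0.5,0,0,0,0],[0,-0.05,0.5,0,0,0,0],[0,0,0,0,0,0,0],[0,0,-1.5,0,0,0,0],[0,0,-1.5,0,0,0,0],[0,0,0,0,0,0,0]]]' 60;  python3 -c "
from h import *
plan(.603,.152,.042,1.537)
c=shot('scene','s19.png')
cv2.imwrite('pics/s19c.png',cv2.resize(c['pixels'][150:270,310:430,::-1],None,fx=6,fy=5))
W=cloud(c)
s=bot.sense(); p=s['tcp_pos']
for dz in np.arange(-.005,-.075,-.005):
    u,v=proj(c,[p[0]+.004,p[1],p[2]+dz]); r,q=int(round(v)),int(round(u)); print(round(dz,3),r,q,np.round(np.nanmedian(W[r:r+1,q-2:q+3].reshape(-1,3),0)-p,4),c['pixels'][r,q])
"
```

```text
time_s: 30.7
tcp_pos: [0.5812, 0.1533, 0.1015]
ee_rot: [-1.226, -1.182, 1.181]
force: [-0.7, -0.7, -0.2]
grip_width: 0.0232
t 30.7 tcp [0.5812 0.1533 0.1015] F [-0.7 -0.7 -0.2] grip 0.0232 j [ 0.26  0.49 -0.21  0.87  0.    0.29]
world d cm [ 2.18 -0.13 -5.95] shift now-axes [-0.06  5.95 -2.19] turn [ 0.0002 -0.0033  0.001 ] shift target-axes [-0.06  5.95 -2.19]
-0.005 209 383 [ 0.0104 -0.0015  0.0019] [109 103 100]
-0.01 211 383 [ 0.0093 -0.0011 -0.0057] [105 100  98]
-0.015 212 383 [ 0.0081 -0.0002 -0.01  ] [110 106 105]
-0.02 214 383 [ 0.0065  0.0007 -0.0181] [109 103 103]
-0.025 215 382 [ 0.0061 -0.0011 -0.0218] [107 101  96]
-0.03 217 382 [ 0.0061 -0.0008 -0.0286] [92 87 90]
-0.035 218 382 [ 0.0058 -0.0003 -0.0322] [51 50 53]
-0.04 220 382 [ 0.0113 -0.0009 -0.0337] [66 61 63]
-0.045 221 382 [ 0.0148 -0.0009 -0.0336] [68 66 72]
-0.05 223 381 [ 0.0041 -0.0012 -0.051 ] [92 87 86]
-0.055 224 381 [ 0.0006 -0.0007 -0.0579] [113 113 111]
-0.06 226 381 [-0.0003  0.0009 -0.0658] [108 102 102]
-0.065 227 381 [-0.0023  0.0007 -0.0714] [100  98  95]
-0.07 228 381 [-0.0303  0.007  -0.1032] [73 70 67]
```

View pics/s19c.png

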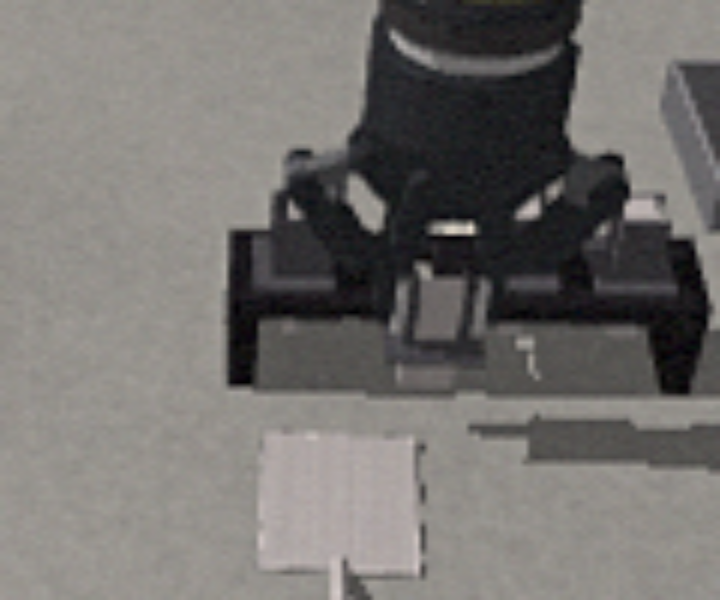

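```bash
python3 -m jog '[[[0,-3.0,0,0,0,0,0],[0,-4.0,0,0,0,0,0],[0,-2.0,0,0,0,0,0]]]' 100;  python3 -c "
from h import *
plan(.5253,.1575,.188,-.034,[9])
"
```

```text
time_s: 31.12
tcp_pos: [0.5802, 0.1534, 0.1931]
ee_rot: [-1.226, -1.184, 1.181]
force: [0.5, -0.3, -0.1]
grip_width: 0.0226
9 rows: turn [0.    0.174 0.   ] [[0.02, 0.06, 0.61], [-0.08, 0.06, 0.61], [-0.19, 0.06, 0.58], [-0.29, 0.06, 0.54], [-0.37, 0.06, 0.48], [-0.45, 0.06, 0.41], [-0.52, 0.06, 0.33], [-0.57, 0.06, 0.23], [-0.6, 0.06, 0.13]]
t 31.125 tcp [0.5802 0.1534 0.1931] F [ 0.5 -0.3 -0.1] grip 0.0226 j [ 0.26  0.42 -0.07  1.08  0.    0.29]
world d cm [-5.49  0.41 -0.51] shift now-axes [0.21 0.5  5.5 ] turn [1.0000e-04 1.5684e+00 1.8000e-03] shift target-axes [-5.5   0.51  0.22]
```

```bash
python3 -m jog '[[[0,0,0.6,0,0.174,0,0],[-0.1,0,0.6,0,0.174,0,0],[-0.2,0,0.6,0,0.174,0,0],[-0.3,0,0.55,0,0.174,0,0],[-0.4,0,0.5,0,0.174,0,0],[-0.45,0,0.4,0,0.174,0,0],[-0.5,0,0.35,0,0.174,0,0],[-0.55,0,0.25,0,0.175,0,0],[-0.6,0,0.15,0,0.175,0,0],[0,0,0,-0.085,0,0,0],[0,0,0,-0.085,0,0,0],[0,0,0,0,0,0,0]]]' 100;  python3 -c "
from h import *
plan(.5253,.1575,.188,-.034)
c=shot('scene','s20.png')
cv2.imwrite('pics/s20c.png',cv2.resize(c['pixels'][120:250,320:450,::-1],None,fx=6,fy=4))
"
```

```text
time_s: 32.62
tcp_pos: [0.5243, 0.1582, 0.1903]
ee_rot: [-1.74, 0.029, -0.022]
force: [0.6, 0.7, -0.0]
grip_width: 0.0225
t 32.625 tcp [0.5243 0.1582 0.1903] F [ 0.6  0.7 -0. ] grip 0.0225 j [ 0.38  0.38 -0.15  1.11 -0.15  1.98]
world d cm [ 0.1  -0.07 -0.23] shift now-axes [ 0.1   0.24 -0.03] turn [ 0.1694  0.0025 -0.0017] shift target-axes [ 0.1   0.23 -0.07]
```

View pics/s20c.png

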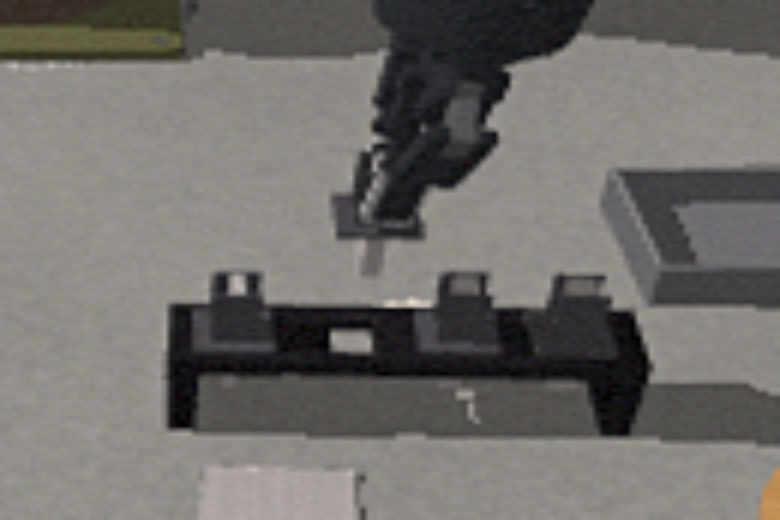

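Run:
```python
from h import *
c=bot.camera('scene'); g=c['pixels'].astype(float).mean(-1); W=cloud(c); s=bot.sense(); p=np.array(s['tcp_pos'])
np.set_printoptions(linewidth=200)
print(g[166:192,372:394].round().astype(int))
for r in (181,183,185,187): print(r,[ (W[r,q]*1000).round().tolist() for q in (381,382,383)])
for y in (.148,.150,.152,.154): print(y,proj(c,[p[0]+.011,y,.122]))
```

```text
[[141 139 143 139 142 148 124  45  31 103 118 102  45  22  23  29  31  25  25  61  82  37]
 [141 146 146 139 142 146  97  48  27 168 111  78  39  21  29  29  34  16  61 119 134 101]
 [143 142 147 106 104 110  70  34  49 156 116  56  24  27  33  28  24  16  79 147 148 154]
 [141 145 149  69  62  69  50  45 112 116 101  42  26  35  19  43  24  24  93 148 146 146]
 [143 142 151  73  69  75  50  47 149 109  82  39  25  29  27  28  18  56 123 150 145 143]
 [137 144 151  80  70  73  72  55 130 109  56  33  29  25  35  28  23  83 147 150 146 146]
 [141 143 153  93  68  70  70 101 122 103  56  30  18  33  28  22  26  94 149 145 142 140]
 [143 135 151  98  75  72  70 104 107  88  37  26  21  30  19  16  58  98 151 144 138 146]
 [144 143 146 113  76  66  71  62 109  93  46  19  31  25  19  10  99  64 148 146 142 140]
 [141 139 151 111  70  73  64  33  90  95  68  70  69  78  73  55 104  27 154 145 137 139]
 [138 138 146 119  71  74  76  57  56  63  81  80  80  96  95  80  70  29 141 141 143 141]
 [143 142 144 135  71  66  79  74  80  80  82  41  33  38  36  37  37  35 105 138 137 143]
 [140 14
[... 1138 characters left out ...]
144 146 145 140 138 141 145 154  59]
 [149 139 140 142 138 144 141 143 141 145 137 140 144 140 142 144 144 143 144 145 149  49]]
181 [[535.0, 149.0, 144.0], [534.0, 152.0, 143.0], [536.0, 154.0, 144.0]]
183 [[535.0, 150.0, 137.0], [535.0, 152.0, 137.0], [534.0, 155.0, 137.0]]
185 [[535.0, 150.0, 131.0], [534.0, 153.0, 130.0], [533.0, 155.0, 130.0]]
187 [[533.0, 151.0, 123.0], [535.0, 153.0, 125.0], [383.0, 183.0, -1.0]]
0.148 (np.float64(379.7634274515059), np.float64(188.07192664649773))
0.15 (np.float64(380.583040431922), np.float64(188.06796958147217))
0.152 (np.float64(381.4027136022805), np.float64(188.06401222585149))
0.154 (np.float64(382.222446969212), np.float64(188.06005457960367))
```

```bash
python3 -m jog '[[[0.1,2.5,0.4,0,0,0,0],[0,2.5,0.4,0,0,0,0],[0,2.2,0.4,0,0,0,0],[0,1.0,0.17,0,0,0,0],[0,0.4,0.07,0,0,0,0],[0,0,0,0,0,0,0]]]' 100;  python3 -c "
from h import *
plan(.5253,.1575,.1003,-.034)
c=shot('scene','s21.png')
cv2.imwrite('pics/s21c.png',cv2.resize(c['pixels'][140:240,330:430,::-1],None,fx=6,fy=5))
"
```

```text
time_s: 33.48
tcp_pos: [0.5268, 0.1567, 0.1037]
ee_rot: [-1.74, 0.029, -0.026]
force: [0.3, -0.0, 0.7]
grip_width: 0.0225
t 33.475 tcp [0.5268 0.1567 0.1037] F [ 0.3 -0.   0.7] grip 0.0225 j [ 0.37  0.45 -0.28  0.91 -0.16  1.98]
world d cm [-0.15  0.08 -0.34] shift now-axes [-0.15  0.32  0.13] turn [ 0.1695 -0.0004  0.0006] shift target-axes [-0.15  0.34  0.08]
```

View pics/s21c.png

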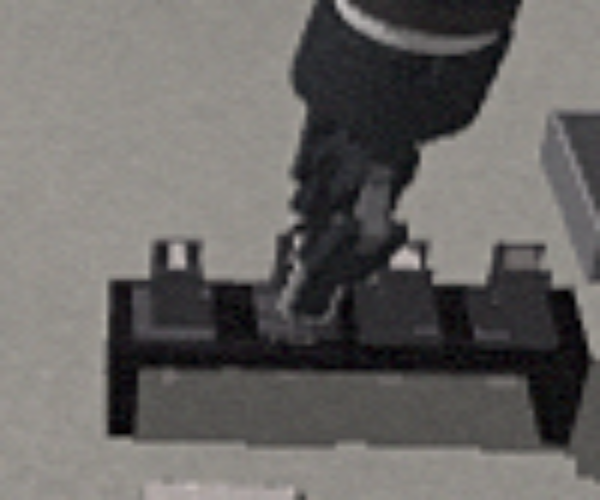

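```bash
python3 -m jog '[[[0,0,0,0,0,0,0.5],[0,0,0,0,0,0,0.5],[0,0,0,0,0,0,0.5],[0,0,0,0.085,0,0,0.5],[0,0,0,0.085,0,0,0.5],[0,0,-0.55,0,0,0,0.5],[0,0,0,0,0,0,0.5]]]' 100;  python3 -c "
from h import *
plan(.5256,.1510,.0965,-.034)
c=shot('scene','s22.png')
cv2.imwrite('pics/s22c.png',cv2.resize(c['pixels'][140:240,330:430,::-1],None,fx=6,fy=5))
"
```

```text
time_s: 34.4
tcp_pos: [0.5263, 0.1509, 0.1033]
ee_rot: [-1.572, 0.027, -0.027]
force: [-0.6, 0.7, -0.4]
grip_width: 0.0432
t 34.4 tcp [0.5263 0.1509 0.1033] F [-0.6  0.7 -0.4] grip 0.0432 j [ 0.28  0.41 -0.35  0.82 -0.    1.89]
world d cm [-0.07  0.01 -0.68] shift now-axes [-0.07  0.68  0.01] turn [ 0.0011 -0.0006 -0.0002] shift target-axes [-0.07  0.68  0.01]
```

View pics/s22c.png

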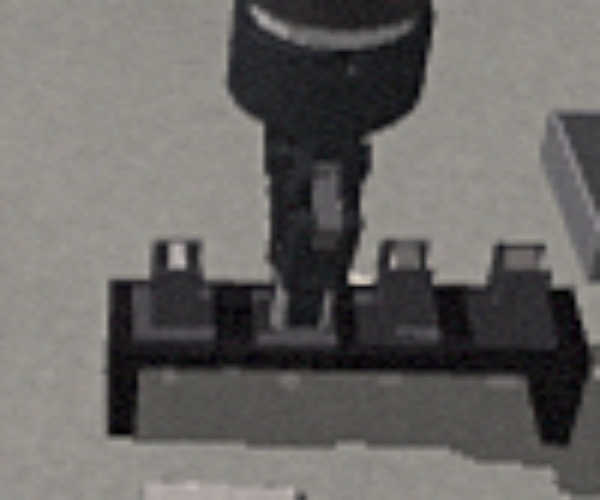

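```bash
python3 -m jog '[[[-0.05,0.6,0,0,0,0,0.5],[0,0.05,0,0,0,0,0.5],[0,0,0,0,0,0,0],[0,0,0,0,0,0,0],[0,0,0,0,0,0,0]]]' 80;  python3 -c "
from h import *
plan(.5256,.1510,.0965,-.034)"; python3 -m jog '[[[0,-0.5,0,0,0,0,0],[0,-2.5,0,0,0,0,0],[0,-4.0,0,0,0,0,0],[0,-3.0,0,0,0,0,0],[0,0,0,0,0,0,0]]]'; python3 -c "
from h import *
plan(.5396,-.1981,.195,-.238,[8,9])
"
```

```text
time_s: 35.08
tcp_pos: [0.5258, 0.1513, 0.0967]
ee_rot: [-1.571, 0.027, -0.027]
force: [0.0, 0.3, -0.1]
grip_width: 0.0229
t 35.075 tcp [0.5258 0.1513 0.0967] F [ 0.   0.3 -0.1] grip 0.0229 j [ 0.28  0.41 -0.36  0.8  -0.    1.88]
world d cm [-0.02 -0.03 -0.02] shift now-axes [-0.02  0.02 -0.03] turn [ 0.  0. -0.] shift target-axes [-0.02  0.02 -0.03]
time_s: 35.7
tcp_pos: [0.5278, 0.1518, 0.1996]
ee_rot: [-1.569, 0.022, -0.031]
force: [-0.1, 0.3, -1.1]
grip_width: 0.0231
8 rows: turn [-0.     0.025  0.001] [[0.3, 0.05, -4.37], [0.41, 0.05, -4.36], [0.52, 0.05, -4.35], [0.63, 0.05, -4.33], [0.74, 0.05, -4.31], [0.85, 0.06, -4.29], [0.96, 0.06, -4.27], [1.07, 0.06, -4.24]]
9 rows: turn [-0.     0.023  0.001] [[0.26, 0.05, -3.88], [0.35, 0.05, -3.87], [0.44, 0.05, -3.87], [0.53, 0.05, -3.85], [0.61, 0.05, -3.84], [0.7, 0.05, -3.83], [0.79, 0.05, -3.81], [0.87, 0.05, -3.79], [0.96, 0.05, -3.77]]
t 35.7 tcp [0.5278 0.1518 0.1996] F [-0.1  0.3 -1.1] grip 0.0231 j [ 0.28  0.33 -0.19  1.04  0.    1.88]
world d cm [  1.18 -34.99  -0.46] shift now-axes [  2.37   0.41 -34.93] turn [-0.0025  0.2039  0.0056] shift target-axes [  9.4    0.46 -33.72]
```

```bash
python3 -m jog '[[[0.3,0,-3.9,0,0.022,0,0],[0.35,0,-3.9,0,0.022,0,0],[0.45,0,-3.85,0,0.023,0,0],[0.55,0,-3.85,0,0.023,0,0],[0.65,0,-3.85,0,0.023,0,0],[0.7,0,-3.85,0,0.023,0,0],[0.8,0,-3.8,0,0.023,0,0],[0.9,1.0,-3.8,0,0.023,0,0],[1.0,2.0,-3.75,0,0.022,0,0],[0,1.5,0,0,0,0,0],[0,0,0,0,0,0,0],[0,0,0,0,0,0,0]]]'; python3 -c "
from h import *
plan(.5396,-.1981,.0965,-.238)
c=shot('scene','s23.png')
cv2.imwrite('pics/s23c.png',cv2.resize(c['pixels'][130:260,190:320,::-1],None,fx=5,fy=4.9//1))
"
```

```text
time_s: 37.2
tcp_pos: [0.5395, -0.1982, 0.1517]
ee_rot: [-1.562, 0.186, -0.185]
force: [-0.1, -0.9, -0.2]
grip_width: 0.0231
t 37.2 tcp [ 0.5395 -0.1982  0.1517] F [-0.1 -0.9 -0.2] grip 0.0231 j [-0.35  0.41 -0.2   0.96  0.    1.46]
world d cm [ 0.01  0.01 -5.52] shift now-axes [0.01 5.52 0.01] turn [-0.0003  0.0013 -0.0006] shift target-axes [0.01 5.52 0.01]
```

View pics/s23c.png

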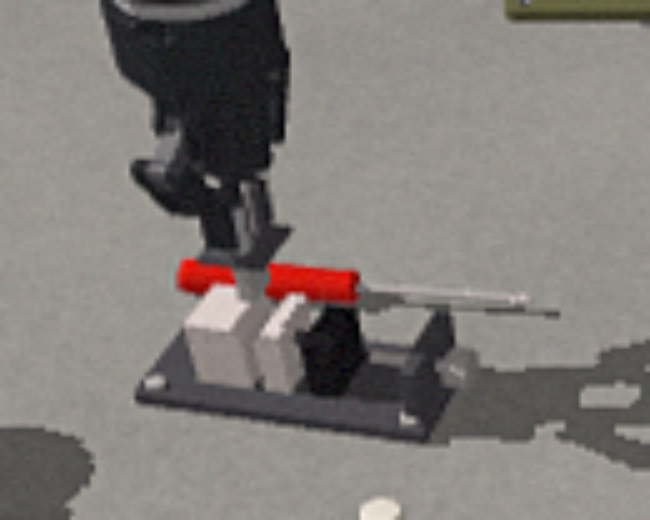

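```bash
python3 -m jog '[[[0,1.0,0,0,0,0,0],[0,1.1,0,0,0,0,0],[0,0.2,0,0,0,0,0],[0,0,0,0,0,0,0]]]'; python3 -m jog '[[[0,0.1,0,0,0,0,0],[0,0.1,0,0,0,0,0],[0,0,0,0,0,0,0]]]'; python3 -m jog '[[[0,0.1,0,0,0,0,0],[0,0.1,0,0,0,0,0]]]'
```

```text
time_s: 37.75
tcp_pos: [0.5394, -0.1991, 0.1283]
ee_rot: [-1.563, 0.187, -0.186]
force: [0.1, -0.2, -0.1]
grip_width: 0.0231
time_s: 38.12
tcp_pos: [0.5396, -0.1993, 0.1268]
ee_rot: [-1.563, 0.187, -0.187]
force: [-0.2, 0.3, -0.4]
grip_width: 0.0229
time_s: 38.38
tcp_pos: [0.5399, -0.199, 0.1249]
ee_rot: [-1.562, 0.186, -0.187]
force: [0.3, 2.4, 3.0]
grip_width: 0.0232
```

```bash
python3 -m jog '[[[0,0.05,0.1,0,0,0,0],[0,0.05,0,0,0,0,0],[0,0,0,0,0,0,0]]]'; python3 -m jog '[[[0,0.1,0,0,0,0,0],[0,0.1,0,0,0,0,0]]]'
```

```text
time_s: 38.75
tcp_pos: [0.5401, -0.1986, 0.1245]
ee_rot: [-1.564, 0.186, -0.188]
force: [-0.9, 0.1, 5.8]
grip_width: 0.0232
time_s: 39.0
tcp_pos: [0.54, -0.1984, 0.1217]
ee_rot: [-1.563, 0.186, -0.187]
force: [0.6, 0.0, 0.8]
grip_width: 0.0227
```

```bash
python3 -m jog '[[[0,0.1,0,0,0,0,0],[0,0.1,0,0,0,0,0]]]';python3 -c "
from h import *
c=shot('scene','s24.png')
cv2.imwrite('pics/s24c.png',cv2.resize(c['pixels'][150:250,210:310,::-1],None,fx=6,fy=6))"
```

```text
time_s: 39.25
tcp_pos: [0.5397, -0.1983, 0.1194]
ee_rot: [-1.563, 0.187, -0.187]
force: [0.0, -0.9, 1.4]
grip_width: 0.0232
```

View pics/s24c.png

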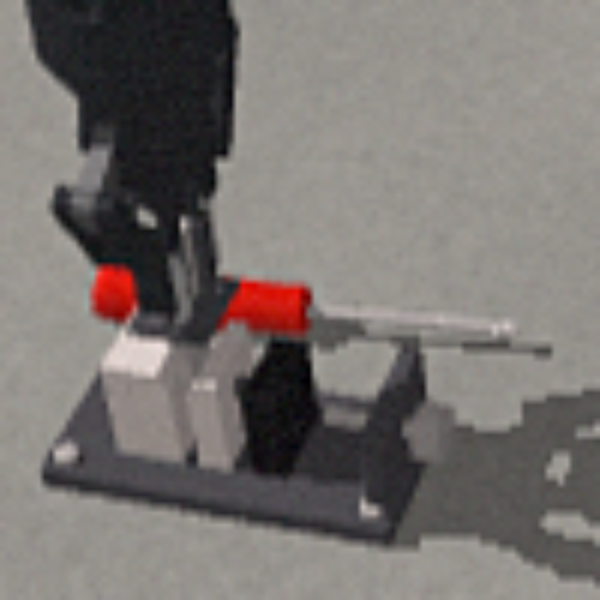

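```bash
python3 -m jog '[[[0,0.15,0,0,0,0,0],[0,0.15,0,0,0,0,0]]]'; python3 -m jog '[[[0,0.15,0,0,0,0,0],[0,0.15,0,0,0,0,0]]]'
```

```text
time_s: 39.55
tcp_pos: [0.5398, -0.1983, 0.1165]
ee_rot: [-1.563, 0.187, -0.187]
force: [-0.2, -0.7, 1.2]
grip_width: 0.0234
time_s: 39.8
tcp_pos: [0.5398, -0.1983, 0.1136]
ee_rot: [-1.563, 0.187, -0.187]
force: [0.1, -0.2, 0.6]
grip_width: 0.0227
```

```bash
python3 -m jog '[[[0,0,0,0,0,0,0.5],[0,0,0,0,0,0,0.5],[0,0,0,0,0,0,0.5]]]';python3 -c "
from h import *
c=shot('scene','s25.png')
cv2.imwrite('pics/s25c.png',cv2.resize(c['pixels'][150:250,210:310,::-1],None,fx=6,fy=6))"
```

```text
time_s: 40.17
tcp_pos: [0.5398, -0.1982, 0.1137]
ee_rot: [-1.562, 0.187, -0.187]
force: [0.9, -0.8, -0.5]
grip_width: 0.0425
```

View pics/s25c.png

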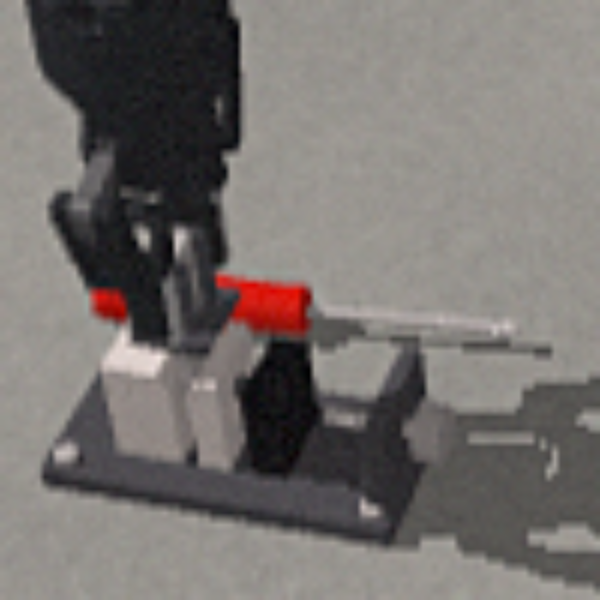

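```bash
python3 -m jog '[[[0,0,0,0,0,0,0.5],[0,0,0,0,0,0,0.5]]]'
python3 - <<'E'
from h import *
c=shot('scene','s26.png'); W=cloud(c)
m=(abs(W[...,0]-.54)<.03)&(abs(W[...,1]+.198)<.025)&(W[...,2]>.064)
r,q=np.where(m)
for row in range(190,215):
    k=(r==row)
    if k.any(): print(row,[ (int(b),)+tuple((W[row,b]*1000).round().astype(int).tolist()) for b in q[k]][::3])
E
```

```text
time_s: 40.48
tcp_pos: [0.5398, -0.1982, 0.1137]
ee_rot: [-1.563, 0.187, -0.187]
force: [0.1, 0.8, -0.0]
grip_width: 0.0428
190 [(238, 565, -193, 142), (241, 531, -195, 114), (244, 531, -187, 114), (247, 520, -182, 104)]
191 [(237, 570, -194, 143), (240, 539, -195, 117), (243, 532, -190, 111), (246, 522, -185, 104)]
192 [(234, 569, -202, 140), (240, 540, -196, 115), (243, 531, -190, 108), (246, 523, -185, 100)]
193 [(238, 566, -194, 134), (241, 539, -194, 111), (244, 533, -188, 106), (247, 521, -183, 96)]
194 [(239, 551, -196, 118), (242, 532, -193, 102), (245, 524, -188, 95)]
195 [(239, 553, -196, 117), (242, 531, -194, 98), (245, 530, -187, 97)]
196 [(238, 568, -195, 126), (241, 549, -192, 110), (244, 531, -190, 94)]
197 [(237, 569, -197, 124), (240, 554, -194, 111), (243, 533, -192, 92)]
198 [(236, 570, -200, 122), (239, 565, -194, 117), (242, 537, -194, 93), (245, 534, -187, 90), (248, 525, -182, 82)]
199 [(237, 567, -199, 116), (241, 554, -192, 105), (244, 532, -191, 85), (247, 525, -185, 79)]
200 [(237, 570, -198, 115), (241, 552, -193, 99), (244, 533, -191, 82), (247, 532, -183, 82)]
201 [(238, 570, -196, 112), (241, 555, -193, 98), (244, 536, -191, 82), (247, 533, -184, 80)]
202 [(237, 570, -199, 109), (240, 562, -194, 102), (243, 541, -192, 83), (246, 539, -185, 81)]
203 [(238, 569, -198, 104), (241, 550, -195, 87), (245, 545, -186, 84)]
204 [(234, 569, -208, 102), (241, 550, -196, 84), (244, 547, -189, 82), (247, 544, -182, 79)]
205 [(240, 567, -194, 97), (243, 549, -192, 80), (246, 548, -184, 79)]
206 [(233, 569, -211, 95), (240, 567, -194, 93), (243, 556, -190, 83)]
207 [(232, 556, -218, 80), (235, 565, -208, 88), (238, 569, -199, 91), (242, 560, -192, 83), (245, 551, -187, 75)]
208 [(235, 558, -210, 78), (238, 559, -203, 79), (241, 560, -195, 80), (244, 560, -187, 80)]
209 [(239, 551, -203, 68), (242, 561, -192, 78)]
210 [(234, 550, -216, 64)]
```

```bash
python3 -m jog '[[[0,0,0,0,0,0,0],[0,0,0,0,0,0,0],[0,0,0,0,0,0,0],[0,0.2,0,0,0,0,0],[0,0.2,0,0,0,0,0],[0,0.2,0,0,0,0,0]]]' 60; python3 -m jog '[[[0,0.2,0,0,0,0,0],[0,0.2,0,0,0,0,0],[0,0.2,0,0,0,0,0]]]'; python3 -m jog '[[[0,0.2,0,0,0,0,0],[0,0.1,0,0,0,0,0]]]'
```

```text
time_s: 41.28
tcp_pos: [0.54, -0.1983, 0.1077]
ee_rot: [-1.563, 0.186, -0.187]
force: [0.1, 0.3, 2.0]
grip_width: 0.0229
time_s: 41.65
tcp_pos: [0.5398, -0.1982, 0.1015]
ee_rot: [-1.563, 0.187, -0.187]
force: [0.1, 0.6, 1.2]
grip_width: 0.0234
time_s: 41.9
tcp_pos: [0.5398, -0.1982, 0.0985]
ee_rot: [-1.563, 0.187, -0.187]
force: [0.4, -0.8, 1.6]
grip_width: 0.0233
```

```bash
python3 -m jog '[[[0,0.1,0,0,0,0,0],[0,0.05,0,0,0,0,0]]]'; python3 -m jog '[[[0,0.05,0,0,0,0,0],[0,0.05,0,0,0,0,0]]]'
```

```text
time_s: 42.15
tcp_pos: [0.5398, -0.1983, 0.0972]
ee_rot: [-1.563, 0.187, -0.187]
force: [-0.0, -0.6, 1.4]
grip_width: 0.0231
time_s: 42.4
tcp_pos: [0.5398, -0.1983, 0.0969]
ee_rot: [-1.563, 0.187, -0.187]
force: [-2.4, 1.4, 9.1]
grip_width: 0.0231
```

```bash
python3 -m jog '[[[0,0.04,0,0,0,0,0],[0,0,0,0,0,0,0]]]'; python3 -m jog '[[[0,0,0,0,0,0,0.5],[0,0,0,0,0,0,0.5],[0,0,0,0,0,0,0.5],[0,-1.5,0,0,0,0,0.5],[0,-3.0,0,0,0,0,0.5],[0,-4.0,0,0,0,0,0.5],[0,-3.0,-2.0,0,0,0,0.5],[0,0,-5.0,0,0,0,0.5],[0,0,-5.0,0,0,0,0.5],[-3.0,0,-5.0,0,0,0,0.5],[-3.0,0,-2.0,0,0,0,0.5],[0,0,0,0,0,0,0.5]]]'; python3 -c "
from h import *
c=shot('scene','s27.png')
cv2.imwrite('pics/s27c.png',cv2.resize(c['pixels'][160:250,200:320,::-1],None,fx=6,fy=6))
cv2.imwrite('pics/s27r.png',cv2.resize(c['pixels'][160:250,320:440,::-1],None,fx=6,fy=6))
W=cloud(c)
m=(abs(W[...,0]-.54)<.03)&(abs(W[...,1]+.198)<.025)&(W[...,2]>.055)
r,q=np.where(m)
for row in range(190,222,2):
    k=(r==row)
    if k.any(): print(row,[ (int(b),)+tuple((W[row,b]*1000).round().astype(int).tolist()) for b in q[k]][::3])
c=shot('top','t27.png')"
```

```text
time_s: 42.65
tcp_pos: [0.5398, -0.1983, 0.0969]
ee_rot: [-1.563, 0.186, -0.187]
force: [-2.5, 1.5, 8.8]
grip_width: 0.0234
time_s: 44.15
tcp_pos: [0.4345, -0.3698, 0.2118]
ee_rot: [-1.563, 0.19, -0.19]
force: [0.8, -0.6, 0.6]
grip_width: 0.043
194 [(238, 527, -205, 98), (241, 530, -197, 100), (244, 534, -188, 104)]
196 [(238, 542, -202, 104), (241, 539, -195, 102), (244, 532, -189, 95)]
198 [(234, 549, -211, 103), (237, 549, -203, 104), (240, 544, -197, 99), (243, 531, -193, 87)]
200 [(234, 548, -212, 96), (237, 551, -204, 99), (240, 554, -195, 101), (243, 532, -194, 82)]
202 [(234, 517, -222, 62), (237, 551, -204, 92), (240, 553, -196, 94), (243, 537, -193, 80), (246, 530, -187, 73)]
204 [(234, 523, -221, 60), (237, 549, -206, 84), (240, 553, -197, 87), (243, 535, -195, 71), (246, 535, -187, 71), (249, 529, -181, 65)]
206 [(233, 533, -222, 62), (236, 550, -209, 78), (239, 549, -202, 77), (242, 553, -193, 80), (245, 536, -190, 65), (248, 537, -182, 66), (251, 525, -177, 55)]
208 [(233, 538, -221, 60), (236, 551, -210, 72), (239, 551, -202, 72), (242, 553, -194, 73), (245, 543, -189, 64), (248, 540, -182, 62)]
210 [(232, 547, -222, 62), (235, 551, -214, 65), (238, 550, -206, 64), (241, 551, -198, 65), (244, 550, -191, 64), (247, 550, -183, 64)]
212 [(232, 555, -221, 62), (235, 558, -212, 65), (238, 559, -205, 65), (241, 557, -198, 64), (244, 555, -190, 62), (247, 551, -184, 58)]
214 [(234, 557, -216, 57), (237, 557, -208, 57), (244, 565, -189, 64), (251, 556, -173, 56)]
216 [(245, 563, -188, 55)]
```

View pics/s27c.png

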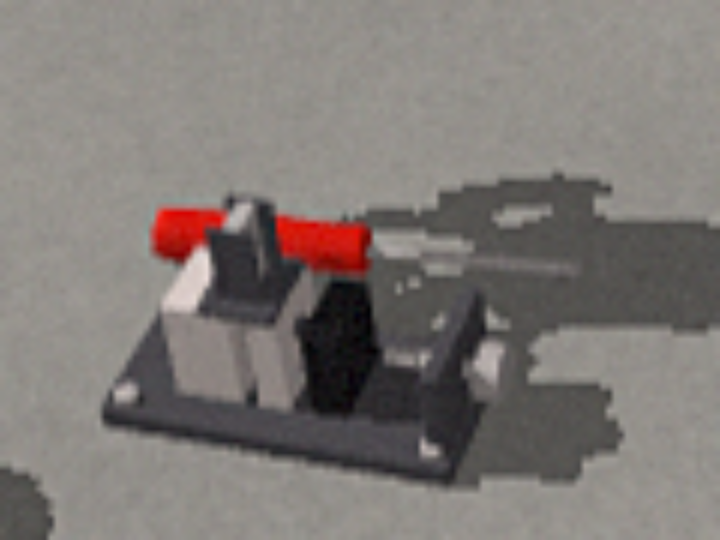

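View pics/s27r.png

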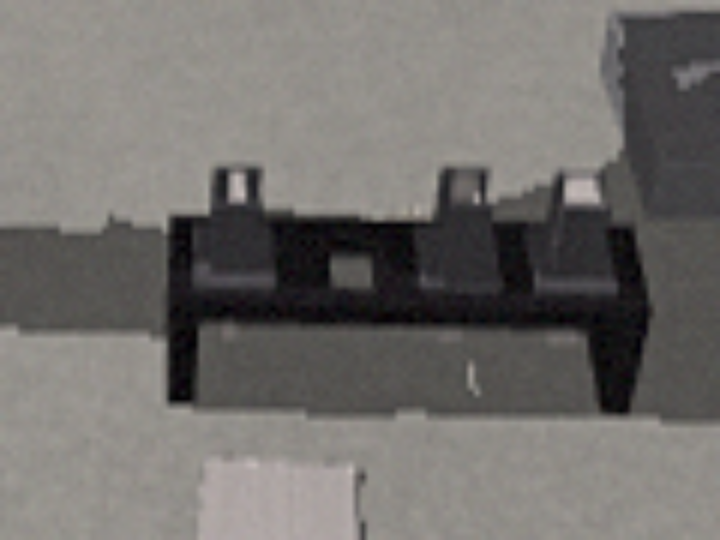

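View pics/t27.png

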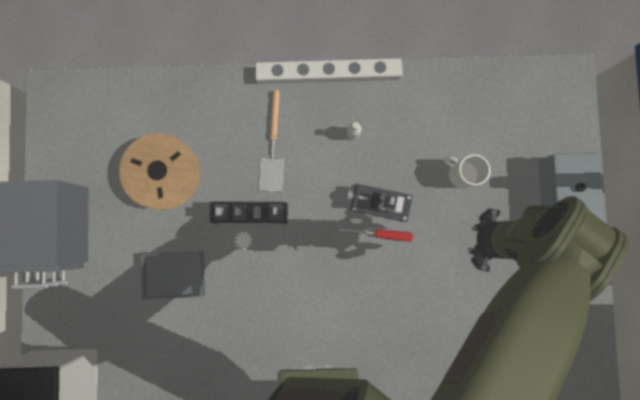

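Run:
```python
from h import *
c={k:v for k,v in np.load('scene0.npz').items()}
a=c['pixels'].copy(); b=cv2.imread('pics/s27.png')[:,:,::-1].copy()
for r in (218,222,226):
    print(r,a[r,226:258].mean(-1).round().astype(int).tolist()); print('   ',b[r,226:258].mean(-1).round().astype(int).tolist())
# bystander shift check by phase correlation
for n,(r0,r1,q0,q1) in dict(scraper=(232,300,345,390),glue=(250,300,250,290),mug=(200,262,120,175),spool=(205,290,440,550)).items():
    A=cv2.cvtColor(a[r0:r1,q0:q1],cv2.COLOR_RGB2GRAY).astype(np.float32);B=cv2.cvtColor(b[r0:r1,q0:q1],cv2.COLOR_RGB2GRAY).astype(np.float32)
    print(n,np.round(cv2.phaseCorrelate(A,B),2),np.abs(A-B).mean().round(1))
t0=np.load('top0.npz')['pixels']; t1=cv2.imread('pics/t27.png')[:,:,::-1]
def red(x,k): 
    m=(x[...,0].astype(int)-x[...,1]>60)&(np.arange(x.shape[0])[:,None]>200); r,q=np.where(m); print(k,r.mean().round(2),q.mean().round(2),m.sum())
red(t0,'screwdriver before');red(t1,'after')
```

```text
218 [72, 68, 125, 135, 131, 130, 134, 132, 132, 132, 135, 136, 127, 107, 109, 124, 137, 133, 133, 134, 115, 111, 114, 120, 40, 11, 25, 6, 3, 23, 22, 14]
    [75, 63, 127, 136, 135, 135, 133, 133, 135, 133, 132, 136, 129, 111, 105, 118, 137, 133, 137, 135, 127, 110, 117, 124, 34, 9, 9, 21, 27, 23, 6, 22]
222 [76, 71, 69, 125, 130, 133, 133, 132, 131, 132, 134, 135, 133, 123, 106, 105, 132, 133, 133, 132, 134, 107, 107, 107, 113, 15, 16, 24, 20, 7, 11, 12]
    [76, 72, 69, 137, 135, 131, 133, 135, 133, 132, 133, 134, 139, 124, 108, 114, 116, 133, 135, 135, 135, 120, 109, 110, 111, 24, 8, 11, 24, 14, 18, 29]
226 [76, 74, 72, 71, 72, 74, 65, 82, 88, 106, 105, 110, 125, 122, 109, 34, 66, 137, 135, 137, 139, 125, 104, 55, 38, 32, 22, 28, 15, 22, 19, 17]
    [77, 76, 76, 74, 72, 71, 70, 80, 99, 105, 100, 117, 120, 128, 112, 41, 28, 141, 138, 138, 136, 140, 118, 63, 47, 37, 13, 18, 20, 16, 21, 20]Traceback (most recent call last):
  File "<stdin>", line 9, in <module>
    return _wrapfunc(a, 'round', decimals=decimals, out=out)
    return _wrapit(obj, method, *args, **kwds)
    conv = _array_converter(obj)
ValueError: setting an array element with a sequence. The requested array has an inhomogeneous shape after 1 dimensions. The detected shape was (2,) + inhomogeneous part.
```

Run:
```python
from h import *
a=np.load('scene0.npz')['pixels']; b=cv2.imread('pics/s27.png')[:,:,::-1].copy()
for n,(r0,r1,q0,q1) in dict(scraper=(232,300,345,390),glue=(250,300,250,290),mug=(200,262,120,175),spool=(205,290,440,550)).items():
    A=cv2.cvtColor(a[r0:r1,q0:q1].copy(),cv2.COLOR_RGB2GRAY).astype(np.float32);B=cv2.cvtColor(b[r0:r1,q0:q1].copy(),cv2.COLOR_RGB2GRAY).astype(np.float32)
    print(n,np.round(cv2.phaseCorrelate(A,B)[0],2),np.abs(A-B).mean())
t0=np.load('top0.npz')['pixels']; t1=cv2.imread('pics/t27.png')[:,:,::-1]
for k,x in (('before',t0),('after',t1)):
    m=(x[...,0].astype(int)-x[...,1]>60); m[:215]=0;m[260:]=0; r,q=np.where(m); print('screwdriver',k,r.mean(),q.mean(),m.sum())
s=bot.sense(); print(s['time_s'],s['tcp_pos'],s['force'])
print(bot.close_job())
```

```text
scraper [ 0.44 -0.03] 3.7228758
glue [-0.08 -0.03] 3.5315
mug [0.02 0.05] 3.668915
spool [0.04 0.03] 4.7235293
screwdriver before 234.88235294117646 394.30882352941177 272
screwdriver after 234.87279151943463 394.23674911660777 283
44.25 [ 0.43705373 -0.36902048  0.21174043] [-0.22600989  0.12934136  0.44752413]
the job is handed in; nothing more can be done
None
```

The first leaf that binds is leaf 2 (8 mm). It is in the gap, pushed home and let go, and I handed the job in at about 44 s of the 72 s allowed.

- **Leaf 1 (6 mm):** it went in with no measurable force and dropped home when let go part way. I hung it back in its slot.
- **Leaf 2, first try:** I carried it too low, and I think its blade struck the top of leaf 1 in the rack. It swung round in the fingers, and I lowered it over the gap without looking. It never entered the gap, but it touched near the jaw and carriage, though I read no force there. While I was recovering it, it also briefly tipped leaf 1. I straightened it against the rack plate (up to about 14 N), and both leaves settled upright in their slots before I went on.
- **Leaf 2, second try:** it entered with a peak of about 6 N and stayed put when let go part way in, about 16 mm above home. I pushed it home until the force rose to about 9 N and let go.
- **Leaves 3 and 4:** I did not take them out of the rack.

**Last checks**
- By depth, the collar top of leaf 2 stands at about 65 mm, against 66 mm when home. The jaw has moved about 0.4 px, roughly 1.3 mm, so it is sprung open.
- Leaves 1, 3 and 4 hang in the rack, and the gripper is well clear.
- Screwdriver, glue, mug and spool show no shift. I only checked the gear and tray by eye in the top view.

**What did not agree**
- The drag of leaf 2 inside the gap read only 1 to 2 N, below the 3 to 12 N given for a leaf that binds. I judged it binding because it stayed when let go and the jaw moved.
- The scraper shows about 0.4 px of shift (about 1 mm). I noticed no contact with it, but one finger passed close above its blade during the recovery. It could also be measurement noise; I did not resolve which.

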